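# Set the push rivets of a batch of pipe clamps with a spring punch

### The arm

A 6-joint arm with a two-finger parallel gripper is mounted at the origin on the work surface. World frame = base frame: x ahead of the robot, y to its left, z up, the work surface at z = 0. Lengths are in mm, angles in rad, forces in N, time in s.
With the tool pointing down it reaches from about 350 to 775 mm from the base axis. Payload 7.3 kg.
Tool frame: the origin (TCP) lies between the finger pads; the fingertips stand 8 mm ahead of it and the grasp point (between the pads) lies 11 mm behind it; y points along the fingers, z is the direction in which the jaws open and shut, and the axes are right-handed (so a half turn about y gives the same grasp; the last joint's range is limited). The gripper opens to 92 mm and grips with 3 to 60 N. Pads are 19 mm wide; open, the fingers measure 130 mm over their backs; the gripper's body (75 mm by 190 mm) begins 47 mm behind the grasp point.
Start: joints at [1.119, 0.342, 1.524, -0, 1.275, -0.146], TCP at [158.04, 500.669, 211.841] pointing down, gripper open.
Joint ranges: [-2.53, 2.53], [-0.77, 2.02], [0.04, 2.7], [-1, 4.14], [0.28, 2.66], [-3.11, 3.11]. Speed limits (rad/s): [2.57, 2.57, 3.14, 3.14, 3.14, 3.14].

### API

Orientations are given as [roll, pitch, yaw] about the fixed x, y, z axes, in that order (R = Rz(yaw) Ry(pitch) Rx(roll)).
In Python, from plant import bot, vision, job gives the robot as it stands. The module is installed in compiled form; this text tells all that it offers.
- The arm moves only by the tool arm_command, never from a script. Its argument "deltas" is a list of rows, each a list of 4 numbers: the shift along the tool's x, y, z in m, then the turn about the tool's y in degrees. In form: [[x, y, z, twist], ...]. A call has 1 to 5 rows; each row shifts and turns the commanded pose from where the row before left it, along the tool's axes as they then stand; what a row does not reach is not made up. A row lasts 1/10 s, in which the tool goes at most 50 mm and 8.59 degrees, less where a joint would pass 70% of its speed; a pose out of reach is approached as far as the arm can. A call is refused whole if a number of a shift passes 0.05 or a number of a turn 8.59, either way. A call with a gripper value outside its range is refused whole. "claw" is the closure in counts, from 0 (fully open) to 255 (shut), set as the call begins (left out, the last holds). The fingers move at their own pace and stop on an object; the grip force is fixed at half the most. Time passes only in rows, so rows that do not move let the fingers close. It gives the time, the measured TCP pose, the force and the opening at its end, in the units of the state.
- bot.get_obs(): the state, without advancing time (a new reading comes with each control period).
- vision.capture(name): name is "side" or "top"; returns a dict with "img" (420x560x3 uint8, red, green, blue), "camera_matrix" (3x3 intrinsics, pixels), "world_to_cam" (4x4, takes a point from world to camera coordinates). Camera axes: x right, y down, z forward; pixel columns grow to the right and rows downward; lengths in mm; the calibration is good to about 2 mm. A picture is of the moment at which its call begins. There is no depth.
- job.close_job(): hands the job in, once; it reports no verdict.
Trained networks look in a picture, given as the dict that the camera call returned (one of the last four; its "shot" number tells which), for a name from the list of things; names that differ only in an ending like _2 or _b are one class to them, and where a whole thing is asked for, a point or a joint stands for the part that bears it (a point fixed in the world has none). Each returns a list of dicts, best first, with "confidence" (0 to 1); they miss things now and then, are a little off and sometimes report something else, mostly with a low value. They report only what shows in the picture. A call takes as long as a camera call. They do not tell look-alikes from the thing itself.
- vision.find_in(picture, name): "xyz" ([x, y, z] in mm, in the coordinates of the camera as it stood for that picture, good to about 4 mm: the middle of the surface that is visible of it).
- vision.regions_of(picture, name): "mask" (420x560 bool, what is visible of it).
The state is a dict: "time": time; "joint_positions": joint angles; "dq": joint speeds; "tau": joint torques, N m; "tool_pos": TCP position; "tcp_rot": TCP orientation; "contact_force": force on the tool from outside, world axes, zero at the start; "moment": the same for the moment, N m; "grip_width": finger opening in mm.
Only numpy, scipy, OpenCV 4.12 (cv2) and the standard library are available. Lean on these libraries where they do the work, as an engineer would, in place of code of your own. Each camera call takes 0.05 s, during which the arm holds its last target. There are 200 camera calls.

### The job

Line up all the aluminium clamp blocks lying on the bench on the flat of the steel bench plate, side by side, rivet side up, each squarely with one short end against the rail. Then take the spring punch from its wooden block and, on each clamp, press it straight down on the rivet pin until the punch trips with a snap and the pin is fully home. Stand the punch back upright in its hole, leave the clamps lined up against the rail, and do not disturb the other things on the bench.

Things in the scene. Friction and masses are not known exactly. Their poses are not given: they have to be found in the camera images.
- plate: ground steel bench plate lying fixed on the bench, 110 mm deep (its x) by 360 mm long (its y) by 15 mm thick, with a raised rail 12 mm wide and 12 mm high along the whole of its far (+x) long edge. Origin: centre of its underside; z up. Its flat top is at z = 15 mm; the rail's upright face looks to -x and stands at x = +43 mm in the plate's frame.
- rail_face (a point): middle of the rail's upright face, at its foot on the plate's flat top (same axes as the plate: x points into the rail, y runs along it).
- stand: fixed beech tool block, 50 x 130 x 68 mm high, origin at the centre of its underside, z up, y along its length. The spring punch stands in its hole at y = -35 mm; a small red screwdriver handle (16 mm across, top at 129 mm) stands at y = +35 mm and a slim scriber beside it.
- stand_hole (a point): centre of the mouth of the punch's hole in the top face of the tool block: through hole, 18 mm across, with a 3 mm chamfer.
- punch: automatic (spring) steel punch, about 130 g, 128 mm long. Origin: on its axis, at the underside of its collar, which rests on the tool block; z up along the axis. Collar 24 mm across, z = 0 to 7 mm; knurled round grip 17 mm across, z = 7 to 60 mm (hold it here, above the collar); brass cap to 66 mm. Below: barrel 14 mm across to z = -40 mm, then the slim nose, its flat 4 mm tip at z = -62 mm.
- punch_tip (a point): centre of the flat tip of the punch's nose, 62 mm below the punch's origin along its axis when the nose is out; it goes up into the barrel as the nose is pressed in.
- nose (a joint): how far the nose is pressed into the barrel, 0 (out) to 0.010 m (on its stop). The spring resists with 3 N at first, rising to 16.5 N at 4 mm; there it trips: the force falls away to 6 N and the nose snaps in to its stop (tripped: beyond 8.5 mm). Lifted off, the nose comes out again, ready for the next stroke.
- tape_roll: bystander: roll of paper tape lying flat, 90 mm across, 24 mm high; origin at the centre of its underside.
- tape_measure: bystander: yellow tape measure standing on its foot, 65 x 36 x 62 mm; origin at the centre of its underside.
- rivet_box: bystander: open cardboard box of spare rivets, 70 x 100 x 35 mm; origin at the centre of its underside.
- bin: bystander: fixed green plastic bin of marker pens, 110 x 100 x 55 mm; origin at the centre of its underside.
- clamp_a: one of up to four alike aluminium pipe-clamp blocks (None when absent), 50 mm long (its x), 30 mm wide (its y), 20 mm high, about 100 g, lying flat, cover side up. Origin: centre of its underside. On its top, 8 mm from the centre towards +x, sits a plastic push rivet: a black flange 19 mm across and 3 mm high with a round cup 12 mm wide in it, and in the cup the grey rivet pin, 11 mm across.
- rivet_a (a joint): how far the rivet pin of clamp_a has been driven down: 0 = as found, standing 4 mm proud of its flange (27 mm above the block's underside); 0.006 m = fully home, 2 mm below the flange's rim, so only a slim tool can drive it there. Stiff: it moves at 11.5 N at first, 14 N at the end, and stays where it is left.
- head_a (a point): centre of the top face of that rivet pin (goes down with it).
- clamp_b: one of up to four alike aluminium pipe-clamp blocks (None when absent), 50 mm long (its x), 30 mm wide (its y), 20 mm high, about 100 g, lying flat, cover side up. Origin: centre of its underside. On its top, 8 mm from the centre towards +x, sits a plastic push rivet: a black flange 19 mm across and 3 mm high with a round cup 12 mm wide in it, and in the cup the grey rivet pin, 11 mm across.
- rivet_b (a joint): how far the rivet pin of clamp_b has been driven down: 0 = as found, standing 4 mm proud of its flange (27 mm above the block's underside); 0.006 m = fully home, 2 mm below the flange's rim, so only a slim tool can drive it there. Stiff: it moves at 11.5 N at first, 14 N at the end, and stays where it is left.
- head_b (a point): centre of the top face of that rivet pin (goes down with it).
- clamp_c: one of up to four alike aluminium pipe-clamp blocks (None when absent), 50 mm long (its x), 30 mm wide (its y), 20 mm high, about 100 g, lying flat, cover side up. Origin: centre of its underside. On its top, 8 mm from the centre towards +x, sits a plastic push rivet: a black flange 19 mm across and 3 mm high with a round cup 12 mm wide in it, and in the cup the grey rivet pin, 11 mm across.
- rivet_c (a joint): how far the rivet pin of clamp_c has been driven down: 0 = as found, standing 4 mm proud of its flange (27 mm above the block's underside); 0.006 m = fully home, 2 mm below the flange's rim, so only a slim tool can drive it there. Stiff: it moves at 11.5 N at first, 14 N at the end, and stays where it is left.
- head_c (a point): centre of the top face of that rivet pin (goes down with it).
- clamp_d: one of up to four alike aluminium pipe-clamp blocks (None when absent), 50 mm long (its x), 30 mm wide (its y), 20 mm high, about 100 g, lying flat, cover side up. Origin: centre of its underside. On its top, 8 mm from the centre towards +x, sits a plastic push rivet: a black flange 19 mm across and 3 mm high with a round cup 12 mm wide in it, and in the cup the grey rivet pin, 11 mm across.
- rivet_d (a joint): how far the rivet pin of clamp_d has been driven down: 0 = as found, standing 4 mm proud of its flange (27 mm above the block's underside); 0.006 m = fully home, 2 mm below the flange's rim, so only a slim tool can drive it there. Stiff: it moves at 11.5 N at first, 14 N at the end, and stays where it is left.
- head_d (a point): centre of the top face of that rivet pin (goes down with it).
Things that resemble listed ones, but are neither listed nor needed, are in the scene too. Leave any green or orange look-alike of the clamp_d alone.

How it is judged (in metres and radians):
On the way, in this order (a step that is already met when the one before it is completed fails the run):
1. all the clamps lie lined up on the plate, an end against the rail, their rivets not yet driven (x of clamp_a in the frame of plate between 0.012 and 0.022 m and y of clamp_a in the frame of plate between -0.165 and 0.165 m and z of clamp_a in the frame of plate between 0.012 and 0.018 m and angle between the x axis of each of clamp_a, clamp_b, clamp_c, clamp_d and the x axis of plate, either way round below 0.14 rad and value of joint each of rivet_a, rivet_b, rivet_c, rivet_d below 0.002 m and x of clamp_b in the frame of plate between 0.012 and 0.022 m and y of clamp_b in the frame of plate between -0.165 and 0.165 m and z of clamp_b in the frame of plate between 0.012 and 0.018 m and x of clamp_c in the frame of plate between 0.012 and 0.022 m and y of clamp_c in the frame of plate between -0.165 and 0.165 m and z of clamp_c in the frame of plate between 0.012 and 0.018 m and x of clamp_d in the frame of plate between 0.012 and 0.022 m and y of clamp_d in the frame of plate between -0.165 and 0.165 m and z of clamp_d in the frame of plate between 0.012 and 0.018 m), for 0.2 s.
2. the punch trips on a rivet pin (value of joint nose above 0.0085 m and angle between punch's own z axis and vertical below 0.2 rad and (distance between punch_tip and head_a below 0.007 m or distance between punch_tip and head_b below 0.007 m or distance between punch_tip and head_c below 0.007 m or distance between punch_tip and head_d below 0.007 m)).
At the end, for the whole second after the job is handed in: Every clamp lies flat and wholly on the plate, a short end within 6 mm of the rail and square to it within 8 degrees; each rivet pin driven at least 5 of its 6 mm; the punch stands upright in its hole, collar on the wood (within 5 mm); all at rest (x of clamp_a in the frame of plate between 0.012 and 0.022 m and y of clamp_a in the frame of plate between -0.165 and 0.165 m and z of clamp_a in the frame of plate between 0.012 and 0.018 m and angle between the x axis of each of clamp_a, clamp_b, clamp_c, clamp_d and the x axis of plate, either way round below 0.14 rad and value of joint each of rivet_a, rivet_b, rivet_c, rivet_d above 0.005 m and linear speed of each of clamp_a, clamp_b, clamp_c, clamp_d, punch below 0.02 m/s and x of clamp_b in the frame of plate between 0.012 and 0.022 m and y of clamp_b in the frame of plate between -0.165 and 0.165 m and z of clamp_b in the frame of plate between 0.012 and 0.018 m and x of clamp_c in the frame of plate between 0.012 and 0.022 m and y of clamp_c in the frame of plate between -0.165 and 0.165 m and z of clamp_c in the frame of plate between 0.012 and 0.018 m and x of clamp_d in the frame of plate between 0.012 and 0.022 m and y of clamp_d in the frame of plate between -0.165 and 0.165 m and z of clamp_d in the frame of plate between 0.012 and 0.018 m and distance between punch and stand_hole below 0.005 m and angle between punch's own z axis and vertical below 0.1 rad); the robot touches nothing.
It fails at once if a bystander (tape roll, tape measure, box of rivets) is moved more than 20 mm (distance of any of tape_roll, tape_measure, rivet_box from where it was at the start of the episode above 0.02 m).
Of clamp_a, clamp_b, clamp_c, clamp_d only 3 to 4 are there at a start; the rules pass over those that are not, and their reading is None.
At some moment in a run one of clamp_a, clamp_b, clamp_c, clamp_d may be knocked a few centimetres aside while the robot is not near it.
It also fails if it takes over 210 s, if anything falls off the work surface, if the arm or the gripper's body presses on something with over 40 N, if the wrist force passes 120 N, or if a joint passes its speed limit or range.

## Working session

There is one attempt and no reset: what is moved stays moved. The work goes in short steps, Python scripts to look and compute and a tool call to move; the robot and the scene stay as the last step left them, time stands still between calls to the robot, and variables do not carry over. Pictures are saved under pics/ and viewed, about 12 in all and at most 16, crops included, and the job is handed in when it is done.

Besides the shell and the picture viewer there is one more tool, called after "Emit:" as name([rows], argument=value, ...), one row to a line, values as JSON. arm_command: Moves the arm, as the interface text tells. Its arguments: {"type":"object","properties":{"deltas":{"type":"array","items":{"type":"array","items":{"type":"number"}}},"claw":{"type":"number"}},"required":["deltas"]}

```bash
ls; mkdir -p pics; cat > h.py <<'E'
import numpy as np, cv2
from plant import bot, vision, job
def inv(c): return np.linalg.inv(np.array(c["world_to_cam"]))
def ray(c,u,v,z):
    K=np.array(c["camera_matrix"]); T=inv(c)
    d=T[:3,:3]@np.linalg.inv(K)@np.array([u,v,1.]); o=T[:3,3]
    return o+d*(z-o[2])/d[2]
def proj(c,p):
    K=np.array(c["camera_matrix"]); q=np.array(c["world_to_cam"])@np.append(p,1.); q=K@q[:3]; return q[:2]/q[2]
def toworld(c,xyz): return (inv(c)@np.append(xyz,1.))[:3]
def save(c,name,crop=None,s=1):
    im=c["img"][:,:,::-1]
    if crop: x0,y0,x1,y1=crop; im=im[y0:y1,x0:x1]
    cv2.imwrite("pics/"+name,cv2.resize(im,None,fx=s,fy=s,interpolation=cv2.INTER_CUBIC))
E
python3 - <<'E'
from h import *
o=bot.get_obs(); print({k:np.round(v,3) for k,v in o.items()})
for n in("top","side"):
    c=vision.capture(n); save(c,n+"0.png",None,1.4); print(n,c["shot"],np.round(inv(c)[:3],2).tolist(),np.round(c["camera_matrix"],1).tolist())
    for t in("plate","stand","punch","clamp_a","head_a","tape_roll","tape_measure","rivet_box","bin","stand_hole","rail_face"):
        try:
            for r in vision.find_in(c,t)[:6]: print(t,round(r["confidence"],2),np.round(toworld(c,r["xyz"]),0))
        except Exception as e: print(t,e)
E
```

```text
pics
{'time': np.float64(0.0), 'joint_positions': array([ 1.119,  0.343,  1.525, -0.   ,  1.275, -0.146]), 'dq': array([ 0.   , -0.   , -0.   ,  0.   ,  0.001, -0.   ]), 'tau': array([-1.0000e-03, -4.3124e+01, -2.4422e+01,  7.2000e-02,  5.6000e-02,
       -0.0000e+00]), 'tool_pos': array([157.836, 500.236, 211.13 ]), 'tcp_rot': array([-1.572,  0.   , -0.306]), 'contact_force': array([ 0.78 , -1.002,  0.553]), 'moment': array([-0.007, -0.017, -0.03 ]), 'grip_width': np.float64(91.806)}
top 1 [[-0.01, -0.99, 0.1, 468.19], [-1.0, 0.0, -0.03, 3.45], [0.03, -0.1, -0.99, 953.56]] [[383.5, 0.0, 272.8], [0.0, 383.5, 203.4], [0.0, 0.0, 1.0]]
plate 0.62 [632. -23.  12.]
stand 0.8 [500. 354.  72.]
punch 0.55 [457. -53.  21.]
punch 0.54 [506. 311. 110.]
clamp_a 0.9 [352. 281.  19.]
clamp_a 0.87 [390. 186.  17.]
clamp_a 0.81 [476. 216.  21.]
clamp_a 0.79 [ 475. -208.   19.]
clamp_a 0.74 [455. -54.  24.]
clamp_a 0.53 [488.  87.  24.]
tape_roll 0.85 [ 772. -174.   26.]
tape_measure 0.97 [773. 144.  64.]
rivet_box 0.71 [787.   5.  13.]
bin 0.88 [ 523. -375.   22.]
bin 0.75 [454. -51.  20.]
stand_hole 0.88 [497. 354.  70.]
rail_face 0.93 [629. -26.  14.]
side 2 [[-0.98, -0.13, 0.15, 413.26], [-0.2, 0.62, -0.76, 820.64], [0.01, -0.77, -0.64, 755.06]] [[420.2, 0.0, 280.5], [0.0, 420.2, 214.9], [0.0, 0.0, 1.0]]
plate 0.86 [623.  16.  22.]
stand 0.81 [496. 395.  72.]
punch 0.64 [507. 325. 111.]
clamp_a 0.84 [479. 232.  23.]
clamp_a 0.76 [ 474. -203.   18.]
clamp_a 0.67 [480.  90.  23.]
clamp_a 0.66 [619. 284.  21.]
clamp_a 0.59 [452. -41.  20.]
clamp_a 0.56 [348. 286.  22.]
head_a 0.55 [ 765. -160.   22.]
tape_roll 0.73 [ 763. -165.   23.]
tape_measure 0.76 [768. 166.  50.]
rivet_box 0.73 [781.   4.  22.]
bin 0.6 [ 526. -352.   37.]
stand_hole 0.76 [495. 396.  68.]
rail_face 0.84 [627.  11.  17.]
```

View pics/top0.png

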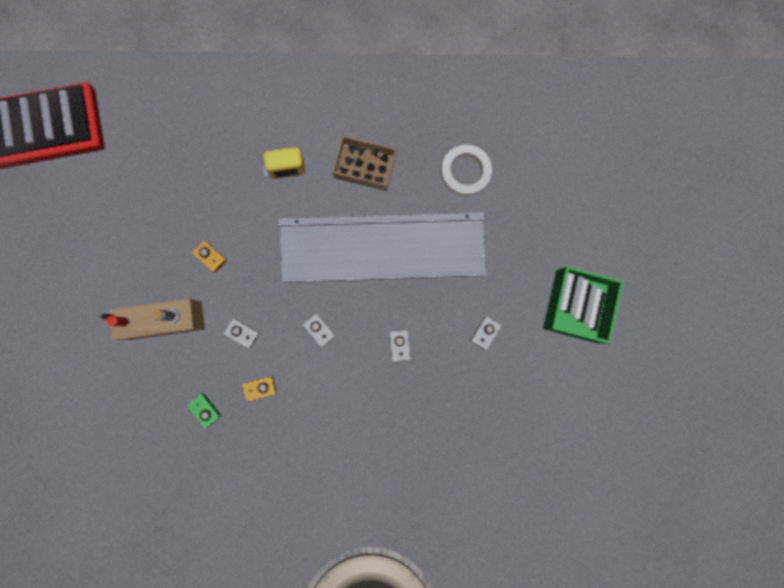

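View pics/side0.png

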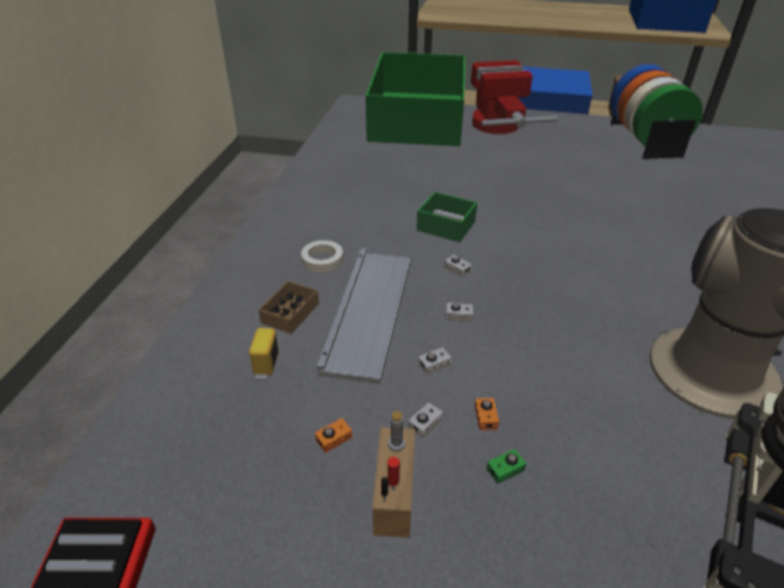

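Top picture (at 1.4x) shows four grey clamps, at about (241,333), (319,330), (400,346) and (487,333). The orange and green pieces are look-alikes. The plate is at (383,247) with its rail on the upper edge, and the stand is at (150,318) with the punch at its right end.

```bash
cat >> h.py <<'E'
from scipy.optimize import minimize
def hullmask(c,pose,dims,z0,off,S,shape):
    x,y,a=pose; R=np.array([[np.cos(a),-np.sin(a)],[np.sin(a),np.cos(a)]])
    P=[]
    for sx in(-.5,.5):
        for sy in(-.5,.5):
            q=R@[sx*dims[0],sy*dims[1]]+[x,y]
            for z in(z0,z0+dims[2]): P.append((proj(c,[q[0],q[1],z])-off+.5)*S-.5)
    m=np.zeros(shape,np.uint8); h=cv2.convexHull(np.float32(P))
    cv2.fillConvexPoly(m,np.int32(np.round(h*16)),1,shift=4); return m
def fit(c,xy,dims,z0=0,S=8,kind="grey",guess=None,pad=None,thr=None):
    """fit upright box (x,y,yaw) to hull of the bright (grey) blob nearest xy"""
    pad=pad or max(dims[:2])*.55+12
    u=proj(c,[xy[0],xy[1],z0+dims[2]/2]); r=int(pad*.42)
    x0,y0=np.int32(np.round(u))-r; off=np.array([x0,y0])
    im=c["img"][y0:y0+2*r+1,x0:x0+2*r+1].astype(np.float32)
    f=im.mean(2) if kind=="grey" else im[:,:,0]-im[:,:,2]
    f=cv2.resize(f,None,fx=S,fy=S,interpolation=cv2.INTER_CUBIC)
    bg=np.median(np.r_[f[0],f[-1],f[:,0],f[:,-1]]); 
    t=thr or (bg+np.percentile(f,92))/2
    n,l,st,ce=cv2.connectedComponentsWithStats((f>t).astype(np.uint8))
    k=1+np.argmax(st[1:,4]); pts=np.argwhere(l==k)[:,::-1].astype(np.int32)
    m=np.zeros(f.shape,np.uint8); cv2.fillConvexPoly(m,cv2.convexHull(pts),1)
    cost=lambda p:np.sum(m!=hullmask(c,p,dims,z0,off,S,f.shape))/m.sum()
    best=None
    for a in (np.arange(0,np.pi,np.pi/6) if guess is None else [guess]):
        b=minimize(cost,[xy[0],xy[1],a],method="Nelder-Mead",options=dict(initial_simplex=[[xy[0]+d,xy[1]+e,a+g] for d,e,g in((0,0,0),(8,0,0),(0,8,0),(0,0,.3))],xatol=.02,fatol=1e-5))
        if best is None or b.fun<best.fun: best=b
    x,y,a=best.x
    # rivet end: darker
    e=[c["img"][tuple(np.int32(np.round(proj(c,[x+s*8*np.cos(a),y+s*8*np.sin(a),22])))[::-1])].mean() for s in(1,-1)]
    if kind=="grey" and dims[0]==50 and e[1]<e[0]: a+=np.pi
    a=(a+np.pi)%(2*np.pi)-np.pi
    return np.array([x,y,a]),best.fun
CL=(50,30,20)
E
python3 - <<'E'
from h import *
c=vision.capture("top")
for xy in((476,216),(488,87),(455,-54),(475,-208)):
    p,f=fit(c,xy,CL); print(np.round(p[:2],1),round(np.degrees(p[2]),1),round(f,3))
p,f=fit(c,(625,-12),(110,360,15),S=4,guess=0.,pad=215); print("plate",np.round(p[:2],1),np.degrees(p[2]),f)
p,f=fit(c,(500,354),(50,130,68),S=6,kind="b",guess=0.,pad=100); print("stand",np.round(p[:2],1),np.degrees(p[2]),f)
save(c,"stand1.png",(60,190,180,270),6)
E
```

```text
[480.5 221.8] 61.1 0.094
[485.3  87. ] 39.5 0.021
[457.9 -54.5] -175.6 0.04
[ 478.5 -207.8] -35.3 0.108
plate [627.1 -26.2] 2.559663258305196 0.14217921584884255
stand [503.9 357. ] 7.4104763418953 0.03668081600487167
```

View pics/stand1.png

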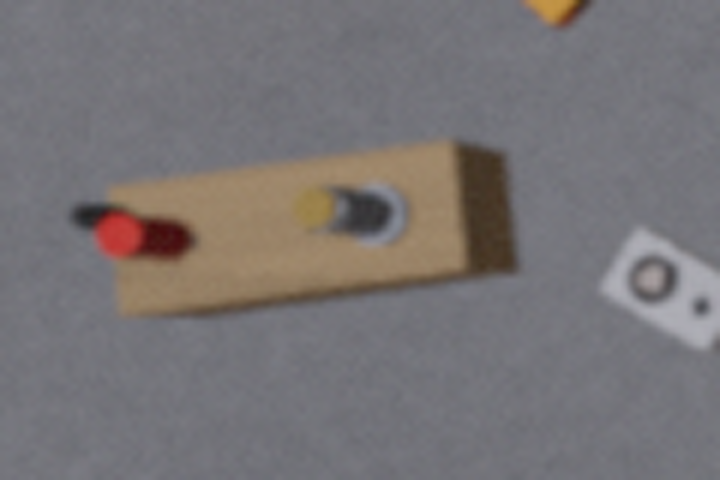

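```bash
python3 - <<'E'
from h import *
c=vision.capture("top"); g=c["img"].astype(float).mean(2)
for xy in((476,216),(488,87),(455,-54),(475,-208)):
    best=None
    p,f=fit(c,xy,(50,30,0),z0=20); x,y,a=p
    e=[np.mean([c["img"][tuple(np.int32(np.round(proj(c,[x+s*8*np.cos(a)+7*np.cos(t),y+s*8*np.sin(a)+7*np.sin(t),22])))[::-1])].mean() for t in np.arange(0,6.2,.5)]) for s in(1,-1)]
    if e[1]<e[0]: a+=np.pi
    print(np.round(p[:2],1),round(np.degrees(a)%360,1),round(f,3),np.round(e))
for (u,v,z) in((108,190,68),(455,142,68),(468,270,68),(120,315,68),(315,208,134),(383,213,75),(120,232,129)):
    print(z,np.round(ray(c,(u+.5)/6-.5+60,(v+.5)/6-.5+190,z),1))
# plate profile at several columns
for u in (215,245,275,305,335):
    print(u,[int(round(t)) for t in g[145:207,u]])
for v in (165,185):
    print(v,[int(round(t)) for t in g[v,194:208]],[int(round(t)) for t in g[v,338:354]])
E
```

```text
[480.6 220.4] 60.1 0.036 [ 98. 151.]
[485.4  86.4] 39.3 0.041 [104. 149.]
[457.7 -54.1] 4.5 0.055 [153. 113.]
[ 478.9 -205.8] 327.1 0.034 [100. 145.]
68 [518.4 421.9  68. ]
68 [536.2 292.1  68. ]
68 [487.4 285.7  68. ]
68 [471.2 415.3  68. ]
134 [508.  318.6 134. ]
75 [508.9 315.9  75. ]
129 [500.1 388.2 129. ]
215 [118, 121, 120, 121, 118, 119, 119, 121, 120, 120, 131, 150, 151, 148, 147, 138, 126, 144, 151, 149, 149, 149, 149, 150, 151, 149, 153, 152, 150, 149, 150, 152, 151, 149, 149, 151, 150, 149, 152, 150, 152, 154, 151, 148, 146, 149, 150, 152, 152, 152, 152, 152, 151, 148, 149, 140, 106, 114, 125, 123, 121, 122]
245 [119, 120, 119, 120, 120, 119, 123, 120, 123, 133, 149, 151, 149, 144, 139, 125, 142, 151, 150, 147, 151, 149, 150, 149, 149, 152, 151, 151, 149, 151, 152, 153, 150, 151, 154, 155, 154, 153, 153, 153, 153, 152, 154, 152, 153, 152, 152, 154, 155, 155, 153, 155, 152, 150, 144, 109, 115, 123, 122, 121, 122, 118]
275 [120, 121, 120, 120, 119, 120, 122, 123, 130, 142, 152, 151, 151, 148, 132, 144, 153, 152, 150, 153, 151, 150, 151, 153, 155, 153, 152, 152, 154, 153, 15
[... 399 characters left out ...]
51, 153, 152, 145, 147, 139, 112, 109, 116, 117, 119, 118, 118, 119, 119]
335 [117, 119, 117, 118, 117, 121, 130, 148, 142, 136, 137, 139, 123, 148, 155, 152, 152, 152, 153, 154, 155, 153, 157, 153, 154, 153, 153, 153, 154, 152, 152, 152, 153, 153, 153, 155, 155, 155, 151, 147, 148, 150, 149, 152, 150, 153, 152, 152, 150, 146, 151, 144, 116, 115, 121, 118, 121, 119, 122, 120, 120, 119]
165 [118, 118, 116, 118, 120, 122, 138, 147, 150, 151, 151, 148, 148, 148] [154, 154, 154, 155, 154, 153, 155, 139, 126, 123, 124, 121, 119, 122, 116, 122]
185 [119, 120, 119, 116, 117, 114, 115, 138, 151, 151, 151, 152, 151, 152] [149, 146, 147, 146, 149, 148, 148, 143, 133, 123, 118, 123, 121, 121, 120, 120]
```

```bash
python3 - <<'E'
from h import *
c=vision.capture("top")
P=np.array([ray(c,u,v,15)[:2] for u,v in((215,200.3),(245,199.4),(275,198.4),(305,197.4),(335,196.6))])
F=np.array([ray(c,u,v,15)[:2] for u,v in((215,161.6),(245,160.6),(275,159.6),(305,158.5),(335,157.5))])
for Q in(P,F): print(np.round(Q[[0,2,4]],1).tolist(),np.polyfit(Q[:,1],Q[:,0],1))
for u,v in((200.3,165),(345.6,165),(201,185),(346.3,185)): print(np.round(ray(c,u,v,15),1))
print(bot.get_obs()["time"])
E
```

```text
[[571.4, 117.1], [575.8, -30.1], [579.9, -178.9]] [-2.91198636e-02  5.74827139e+02]
[[667.9, 118.0], [673.0, -30.7], [678.4, -181.0]] [-3.55503665e-02  6.72004477e+02]
[659.3 154.2  15. ]
[ 659.4 -207.3   15. ]
[609.4 151.8  15. ]
[ 608.9 -207.7   15. ]
1.35
```

Emit:
arm_command([
  [0.039,0,-0.017,0],
  [0.039,0,-0.017,0],
  [0.039,0,-0.017,0],
  [0.039,0,-0.017,0],
  [0.039,0,-0.017,0],
], claw=100)

```text
time: 1.85
tool_pos: [319.5, 359.7, 212.0]
tcp_rot: [-1.57, -0.0, -0.306]
contact_force: [-0.2, 0.2, 0.3]
grip_width: 58.0
```

Emit:
arm_command([
  [0.039,0,-0.017,0],
  [0.039,0,-0.017,0],
  [0.039,0,-0.017,0],
  [0.039,0,-0.017,0],
  [0.039,0,-0.017,0],
])

```text
time: 2.35
tool_pos: [480.0, 219.8, 212.0]
tcp_rot: [-1.57, -0.0, -0.306]
contact_force: [0.3, 1.3, 0.3]
grip_width: 56.0
```

Emit:
arm_command([
  [0,0,0,-8.5],
  [0,0,0,-8.5],
  [0,0,0,-8.5],
  [0,0,0,-8.5],
  [0,0,0,-8.5],
])

```text
time: 2.85
tool_pos: [478.8, 221.1, 211.8]
tcp_rot: [-1.571, 0.0, 0.442]
contact_force: [0.1, 0.0, -0.8]
grip_width: 56.1
```

Emit:
arm_command([
  [0,0,0,-8.5],
  [0,0,0,-8.5],
  [0,0,0,-8.5],
  [0,0,0,-8.5],
  [0,0,0,0],
])

```text
time: 3.35
tool_pos: [478.8, 221.1, 211.8]
tcp_rot: [-1.571, -0.0, 1.031]
contact_force: [-0.6, -0.6, 0.6]
grip_width: 55.8
```

```bash
cat >> h.py <<'E'
import sys
def top4():
    return
def to(x,y,z,deg=None):
    o=bot.get_obs(); p=o["tool_pos"]; w=o["tcp_rot"][2]
    d=np.array([x,y,z])-p; c_,s_=np.cos(w),np.sin(w)
    t=None if deg is None else -((deg-np.degrees(w)+90)%180-90)
    print("t%.1f"%o["time"],np.round(p,1),"yaw%.2f"%np.degrees(w),"F",np.round(o["contact_force"],1),"w%.1f"%o["grip_width"],"j6 %.2f"%o["joint_positions"][5])
    print("  shift tool mm",np.round([c_*d[0]+s_*d[1],-d[2],-s_*d[0]+c_*d[1]],1),"twist",t if t is None else round(t,2))
def clamp(c,xy):
    p,f=fit(c,xy,(50,30,0),z0=20 if xy[0]<560 else 35); x,y,a=p; zz=22 if xy[0]<560 else 37
    e=[np.mean([c["img"][tuple(np.int32(np.round(proj(c,[x+s*8*np.cos(a)+7*np.cos(t),y+s*8*np.sin(a)+7*np.sin(t),zz])))[::-1])].mean() for t in np.arange(0,6.2,.5)]) for s in(1,-1)]
    if e[1]<e[0]: a+=np.pi
    return np.round([x,y,(np.degrees(a)+180)%360-180,f],3),np.round(e)
E
python3 - <<'E'
from h import *
to(480.6,220.4,60,60)
E
```

```text
t3.4 [478.8 221.1 211.8] yaw59.05 F [-0.6 -0.6  0.6] w55.8 j6 -2.31
  shift tool mm [  0.3 151.8  -1.9] twist -0.95
```

Emit:
arm_command([
  [0,0.05,-0.002,-1],
  [0,0.05,0,0],
  [0,0.05,0,0],
  [0,0.035,0,0],
  [0,0.015,0,0],
])

```text
time: 3.85
tool_pos: [478.2, 219.4, 8.3]
tcp_rot: [-1.567, 0.004, 1.042]
contact_force: [-1.2, 1.2, -1.0]
grip_width: 56.0
```

Emit:
arm_command([
  [0,0,0,0],
  [0,0,0,0],
  [0,0,0,0],
  [0,0,0,0],
  [0,0,0,0],
], claw=255)

```text
time: 4.35
tool_pos: [481.1, 220.3, 12.9]
tcp_rot: [-1.572, -0.001, 1.046]
contact_force: [0.3, -0.3, 0.0]
grip_width: 20.4
```

Emit:
arm_command([
  [0,-0.02,0,0],
  [0,-0.03,0,0],
  [0,-0.04,0,0],
  [0,-0.03,0,0],
  [0,-0.03,0,0],
])

```text
time: 4.85
tool_pos: [480.5, 220.1, 164.0]
tcp_rot: [-1.572, -0.001, 1.046]
contact_force: [0.3, -0.7, -1.1]
grip_width: 0.5
```

```bash
python3 - <<'E'
from h import *
to(632,93.4,60,1.85)
E
```

```text
t4.8 [480.5 220.1 164. ] yaw59.96 F [ 0.3 -0.7 -1.1] w0.5 j6 -2.33
  shift tool mm [ -33.9  104.  -194.6] twist 58.11
```

The jaws closed on nothing, so I'm looking again.

```bash
python3 - <<'E'
from h import *
c=vision.capture("top")
for r in vision.find_in(c,"clamp_a"): print(round(r["confidence"],2),np.round(toworld(c,r["xyz"]),0))
save(c,"t2.png",(60,140,400,320),2.3)
c=vision.capture("side");save(c,"s2.png",(200,180,420,400),3)
E
```

```text
0.7 [347. 282.  18.]
0.69 [473. 213.  19.]
0.61 [487.  85.  22.]
0.59 [390. 187.  16.]
0.55 [454. -52.  18.]
0.46 [623. 286.  19.]
```

View pics/t2.png

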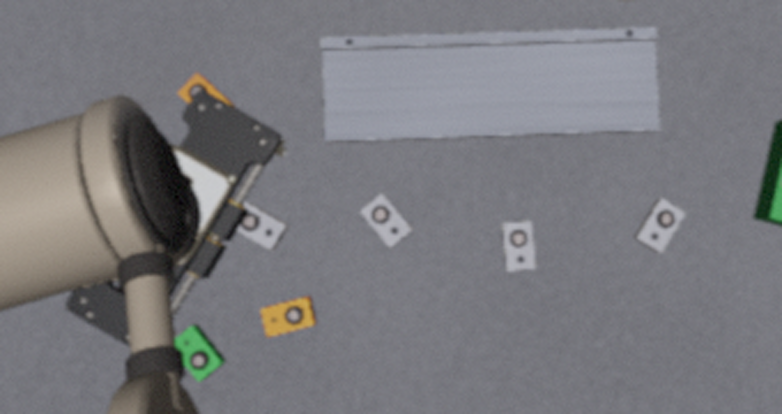

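View pics/s2.png

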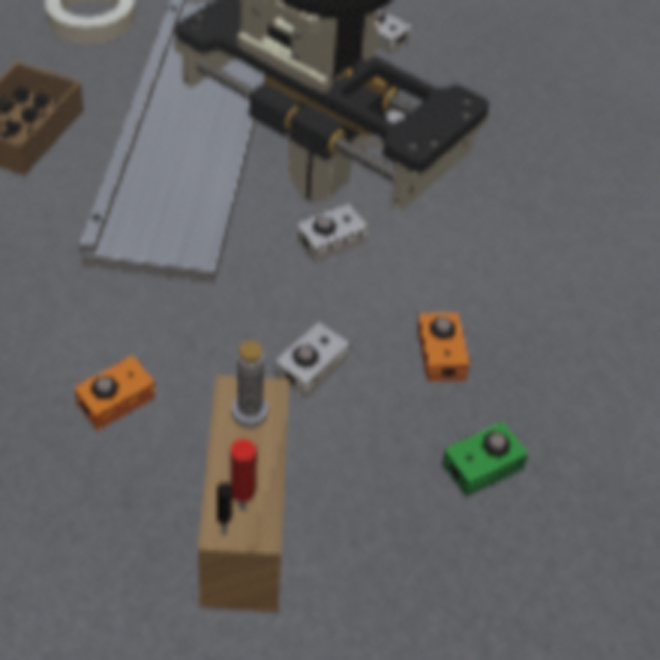

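```bash
python3 - <<'E'
from h import *
c=vision.capture("side"); p=bot.get_obs()["tool_pos"]; print(p,proj(c,p),proj(c,p-[0,0,8]),proj(c,[480.6,220.4,20]),"crop",(proj(c,p)-[200,180])*3)
E
```

```text
[480.65781433 220.19030153 162.64204446] [305.62710207 251.2913927 ] [305.45135704 254.13068211] [302.7926591  297.33292276] crop [316.8813062  213.87417811]
```

The gripper went down with no contact and the jaws shut completely. In the side picture the closed fingertips end about 25 crop px above the projected TCP, at roughly (318,197) against (317,214). They may be higher than the reported TCP implies, so I'll do a touch test on bare bench.

Emit:
arm_command([
  [-0.049,0,-0.005,0],
  [-0.049,0,-0.005,0],
  [0,0.05,0,0],
  [0,0.05,0,0],
  [0,0.03,0,0],
])

```text
time: 5.55
tool_pos: [437.4, 129.5, 28.5]
tcp_rot: [-1.567, 0.003, 1.046]
contact_force: [-0.3, 0.3, 0.1]
grip_width: 0.2
```

Emit:
arm_command([
  [0,0,0,0],
  [0,0.01,0,0],
  [0,0.01,0,0],
  [0,0,0,0],
  [0,0,0,0],
])

```text
time: 6.05
tool_pos: [440.5, 130.4, 12.4]
tcp_rot: [-1.572, -0.001, 1.047]
contact_force: [-0.6, 0.4, -0.1]
grip_width: 0.3
```

```bash
python3 - <<'E'
from h import *
to(440,130,8,60)
c=vision.capture("side"); p=bot.get_obs()["tool_pos"]
print([np.round((proj(c,p+[0,0,d])-[200,180])*3) for d in(-8,0,11,20)]); 
u=proj(c,p).astype(int); print(u); save(c,"s3.png",(u[0]-70,u[1]-60,u[0]+70,u[1]+40),5)
E
```

```text
t6.0 [440.5 130.4  12.4] yaw59.99 F [-0.6  0.4 -0.1] w0.3 j6 -2.50
  shift tool mm [-0.6  4.4  0.3] twist -0.01
[array([375., 285.]), array([376., 279.]), array([377., 269.]), array([378., 261.])]
[325 272]
```

View pics/s3.png

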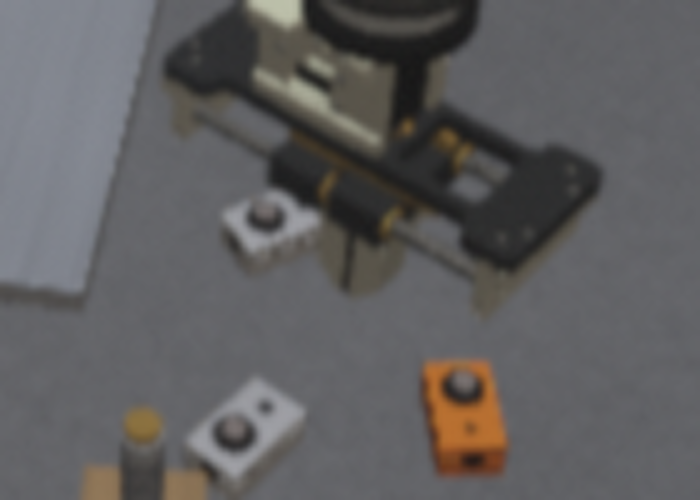

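Emit:
arm_command([
  [0,0.002,0,0],
  [0,0.002,0,0],
  [0,0.002,0,0],
  [0,0,0,0],
  [0,0,0,0],
])

```text
time: 6.6
tool_pos: [440.1, 130.3, 5.8]
tcp_rot: [-1.571, -0.0, 1.047]
contact_force: [0.2, -0.2, 0.3]
grip_width: 0.6
```

Emit:
arm_command([
  [0,0.002,0,0],
  [0,0.001,0,0],
  [0,0.001,0,0],
  [0,0,0,0],
  [0,0,0,0],
])

```text
time: 7.1
tool_pos: [440.1, 130.3, 1.8]
tcp_rot: [-1.571, -0.0, 1.047]
contact_force: [-0.1, -0.8, 0.5]
grip_width: 0.4
```

Emit:
arm_command([
  [0,0.002,0,0],
  [0,0.002,0,0],
  [0,0,0,0],
  [0,0,0,0],
])

```text
time: 7.5
tool_pos: [440.1, 130.3, -2.2]
tcp_rot: [-1.571, 0.0, 1.047]
contact_force: [0.4, 0.8, -0.6]
grip_width: 0.3
```

Emit:
arm_command([
  [0,0.002,0,0],
  [0,0.002,0,0],
  [0,0,0,0],
  [0,0,0,0],
])

```text
time: 7.9
tool_pos: [440.1, 130.3, -6.2]
tcp_rot: [-1.571, 0.0, 1.047]
contact_force: [-0.1, 0.3, 0.1]
grip_width: 0.5
```

Emit:
arm_command([
  [0,0.002,0,0],
  [0,0.002,0,0],
  [0,0,0,0],
  [0,0,0,0],
])

```text
time: 8.3
tool_pos: [440.1, 130.3, -10.2]
tcp_rot: [-1.571, 0.0, 1.047]
contact_force: [-0.1, 0.1, 0.1]
grip_width: 0.3
```

Emit:
arm_command([
  [0,0.001,0,0],
  [0,0.001,0,0],
  [0,0,0,0],
  [0,0,0,0],
])

```text
time: 8.7
tool_pos: [440.1, 130.3, -12.2]
tcp_rot: [-1.571, -0.0, 1.047]
contact_force: [0.4, -0.7, -0.8]
grip_width: -0.0
```

Emit:
arm_command([
  [0,0.001,0,0],
  [0,0.001,0,0],
  [0,0,0,0],
  [0,0,0,0],
])

```text
time: 9.1
tool_pos: [440.1, 130.3, -14.2]
tcp_rot: [-1.571, -0.0, 1.047]
contact_force: [0.5, -0.0, 0.6]
grip_width: 0.2
```

```bash
python3 - <<'E'
from h import *
to(440,130,-14,60)
c=vision.capture("side"); u=np.array([325,272]); save(c,"s4.png",(u[0]-50,u[1]-50,u[0]+50,u[1]+40),7)
E
```

```text
t9.1 [440.1 130.3 -14.2] yaw59.98 F [ 0.5 -0.   0.6] w0.2 j6 -2.50
  shift tool mm [-0.3 -0.2 -0. ] twist -0.02
```

View pics/s4.png

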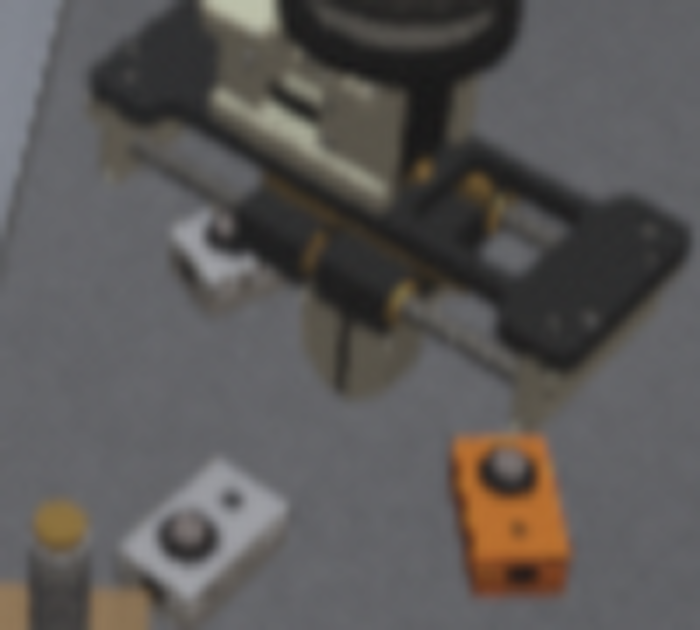

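Emit:
arm_command([
  [0,0.001,0,0],
  [0,0.001,0,0],
  [0,0,0,0],
])

```text
time: 9.45
tool_pos: [440.3, 130.3, -14.7]
tcp_rot: [-1.572, -0.001, 1.047]
contact_force: [-4.0, -0.7, 19.1]
grip_width: 0.3
```

Emit:
arm_command([
  [0,0.001,0,0],
  [0,0.001,0,0],
  [0,0,0,0],
])

```text
time: 9.75
tool_pos: [440.3, 130.3, -14.9]
tcp_rot: [-1.572, -0.001, 1.047]
contact_force: [-11.1, -2.9, 42.0]
grip_width: 0.5
```

Emit:
arm_command([
  [0,0.001,0,0],
  [0,0.001,0,0],
  [0,0,0,0],
])

```text
time: 10.05
tool_pos: [440.4, 130.4, -15.1]
tcp_rot: [-1.573, -0.002, 1.047]
contact_force: [-16.7, -3.6, 67.6]
grip_width: 0.3
```

Contact came at reported z = -14.5, so the fingertips sit 14.5 mm above the reported TCP. The brief implies 8 mm below it, so I'll plan heights with tip = z + 14.5. Now back to clamp A.

Emit:
arm_command([
  [0,-0.015,0,0],
  [0,-0.05,0,0],
  [0,-0.05,0,0],
  [0.049,0,0.005,0],
  [0.049,0,0.005,0],
], claw=100)

```text
time: 10.55
tool_pos: [482.3, 220.8, 97.8]
tcp_rot: [-1.575, -0.004, 1.044]
contact_force: [1.0, -0.8, 0.3]
grip_width: 36.0
```

Emit:
arm_command([
  [0,0.03,0,0],
  [0,0.03,0,0],
  [0,0.02,0,0],
  [0,0.01,0,0],
  [0,0,0,0],
])

```text
time: 11.05
tool_pos: [479.7, 219.8, 3.8]
tcp_rot: [-1.569, 0.002, 1.047]
contact_force: [0.4, -0.1, -0.2]
grip_width: 55.8
```

```bash
python3 - <<'E'
from h import *
to(480.6,220.4,-11,60)
E
```

```text
t11.1 [479.7 219.8   3.8] yaw59.97 F [ 0.4 -0.1 -0.2] w55.8 j6 -2.33
  shift tool mm [ 1.  14.8 -0.5] twist -0.03
```

Emit:
arm_command([
  [0,0.008,0,0],
  [0,0.006,0,0],
  [0,0,0,0],
  [0,0,0,0],
])

```text
time: 11.45
tool_pos: [480.7, 220.2, -8.8]
tcp_rot: [-1.571, -0.0, 1.047]
contact_force: [0.1, 0.9, -0.8]
grip_width: 56.2
```

Emit:
arm_command([
  [0,0,0,0],
  [0,0,0,0],
  [0,0,0,0],
  [0,0,0,0],
  [0,0,0,0],
], claw=255)

```text
time: 11.95
tool_pos: [480.5, 220.2, -9.0]
tcp_rot: [-1.571, -0.0, 1.047]
contact_force: [0.2, -0.5, 1.5]
grip_width: 29.4
```

```bash
python3 - <<'E'
from h import *
to(480.6,220.4,-11,60)
E
```

```text
t11.9 [480.5 220.2  -9. ] yaw59.98 F [ 0.2 -0.5  1.5] w29.4 j6 -2.33
  shift tool mm [0.2 2.  0. ] twist -0.02
```

Emit:
arm_command([
  [0,-0.03,0,0],
  [0,-0.04,0,0],
  [0,-0.04,0,0],
  [0,-0.02,0,0],
  [0,0,0,0],
])

```text
time: 12.45
tool_pos: [482.3, 220.7, 123.8]
tcp_rot: [-1.575, -0.005, 1.047]
contact_force: [0.3, 0.6, -0.6]
grip_width: 30.1
```

Emit:
arm_command([
  [-0.007,0,-0.03,0],
  [-0.007,0,-0.04,0],
  [-0.007,0,-0.045,0],
  [-0.007,0,-0.045,0],
  [-0.007,0,-0.033,0],
])

```text
time: 12.95
tool_pos: [631.1, 91.2, 118.5]
tcp_rot: [-1.569, 0.001, 1.046]
contact_force: [-0.2, 0.1, -1.1]
grip_width: 29.8
```

Emit:
arm_command([
  [0,0,0,8.3],
  [0,0,0,8.3],
  [0,0,0,8.3],
  [0,0,0,8.3],
  [0,0,0,8.3],
])

```text
time: 13.45
tool_pos: [629.1, 93.1, 118.3]
tcp_rot: [-1.57, 0.003, 0.316]
contact_force: [-0.5, 0.3, -0.3]
grip_width: 29.5
```

Emit:
arm_command([
  [0,0,0,8.3],
  [0,0,0,8.3],
  [0,0,0,0],
  [0,0,0,0],
])

```text
time: 13.85
tool_pos: [629.4, 93.2, 119.3]
tcp_rot: [-1.571, 0.002, 0.037]
contact_force: [-0.0, -1.3, -1.2]
grip_width: 29.9
```

```bash
python3 - <<'E'
from h import *
to(630,93.5,9,1.85)
E
```

```text
t13.8 [629.4  93.2 119.3] yaw2.10 F [-0.  -1.3 -1.2] w29.9 j6 -1.58
  shift tool mm [  0.6 110.3   0.3] twist 0.25
```

Emit:
arm_command([
  [0,0.03,0,0],
  [0,0.03,0,0],
  [0,0.03,0,0],
  [0,0.015,0,0],
  [0,0.005,0,0],
])

```text
time: 14.35
tool_pos: [628.8, 93.2, 8.7]
tcp_rot: [-1.571, 0.004, 0.035]
contact_force: [0.8, 0.9, -1.9]
grip_width: 29.8
```

Emit:
arm_command([
  [0,0.001,0,0],
  [0,0.001,0,0],
  [0.003,0,0,0],
  [0.003,0,0,0],
  [0,0,0,0],
])

```text
time: 14.85
tool_pos: [637.1, 93.5, 9.7]
tcp_rot: [-1.571, -0.002, 0.033]
contact_force: [-0.2, 0.6, -1.5]
grip_width: 29.7
```

Emit:
arm_command([
  [0.003,0,0,0],
  [0.003,0,0,0],
  [0,0,0,0],
])

```text
time: 15.15
tool_pos: [642.6, 93.6, 8.9]
tcp_rot: [-1.571, -0.001, 0.033]
contact_force: [0.0, 0.1, -1.7]
grip_width: 29.4
```

Emit:
arm_command([
  [0.002,0,0,0],
  [0.002,0,0,0],
  [0,0,0,0],
])

```text
time: 15.45
tool_pos: [644.1, 93.8, 8.4]
tcp_rot: [-1.571, 0.005, 0.033]
contact_force: [-6.5, 0.3, 2.4]
grip_width: 29.9
```

Emit:
arm_command([
  [0.001,0,0,0],
  [0.001,0,0,0],
  [0,0,0,0],
])

```text
time: 15.75
tool_pos: [644.0, 93.8, 8.1]
tcp_rot: [-1.571, 0.009, 0.033]
contact_force: [-11.9, -2.1, 4.9]
grip_width: 29.6
```

Emit:
arm_command([
  [-0.002,0.001,0,0],
  [0,0.001,0,0],
  [0,0.001,0,0],
  [0,0,0,0],
])

```text
time: 16.15
tool_pos: [644.1, 93.9, 6.0]
tcp_rot: [-1.571, 0.004, 0.033]
contact_force: [-8.7, 0.2, 6.6]
grip_width: 29.9
```

Emit:
arm_command([
  [0,0,0,0],
  [0,0,0,0],
  [0,0,0,0],
  [0,0,0,0],
], claw=110)

```text
time: 16.55
tool_pos: [646.4, 93.8, 5.9]
tcp_rot: [-1.571, -0.001, 0.033]
contact_force: [-1.1, 0.5, -0.7]
grip_width: 51.6
```

Emit:
arm_command([
  [0,-0.03,0,0],
  [0,-0.04,0,0],
  [0,-0.04,0,0],
  [0,0,0,0],
])

```text
time: 16.95
tool_pos: [649.8, 94.0, 122.7]
tcp_rot: [-1.571, -0.012, 0.033]
contact_force: [0.0, -1.3, 0.7]
grip_width: 52.7
```

```bash
python3 - <<'E'
from h import *
to(485.4,86.4,60,39.3)
c=vision.capture("top"); 
for r in vision.find_in(c,"clamp_a"): print(round(r["confidence"],2),np.round(toworld(c,r["xyz"]),0))
for xy in((485,86),(457,-54),(478,-206)): print(clamp(c,xy))
E
```

```text
t16.9 [649.8  94.  122.7] yaw1.88 F [ 0.  -1.3  0.7] w52.7 j6 -1.58
  shift tool mm [-164.6   62.7   -2.1] twist -37.42
0.76 [454. -49.  23.]
0.59 [634. 103.  36.]
0.49 [ 477. -204.   20.]
(array([5.22565e+02, 8.10330e+01, 1.75665e+02, 1.76000e-01]), array([143., 153.]))
(array([ 4.57805e+02, -5.39770e+01,  4.89600e+00,  5.70000e-02]), array([154., 113.]))
(array([ 4.78576e+02, -2.05789e+02, -3.29510e+01,  3.60000e-02]), array([ 99., 147.]))
```

Emit:
arm_command([
  [-0.03,0,0,0],
  [-0.045,0,0,0],
  [-0.045,0,0,0],
  [-0.04,0,-0.002,0],
  [0,0,0,0],
])

```text
time: 17.55
tool_pos: [479.0, 86.5, 113.6]
tcp_rot: [-1.571, 0.01, 0.033]
contact_force: [-0.2, -0.6, -1.7]
grip_width: 52.2
```

Emit:
arm_command([
  [0,0,0,-7.5],
  [0,0,0,-7.5],
  [0,0,0,-7.5],
  [0,0,0,-7.5],
  [0,0,0,-7.5],
], claw=100)

```text
time: 18.05
tool_pos: [486.0, 86.5, 114.6]
tcp_rot: [-1.569, 0.002, 0.693]
contact_force: [-0.5, -0.2, 0.0]
grip_width: 55.9
```

Emit:
arm_command([
  [0,0.03,0,0],
  [0,0.03,0,0],
  [0,0.02,0,0],
  [0,0,0,0],
  [0,0,0,0],
])

```text
time: 18.55
tool_pos: [486.1, 86.5, 35.3]
tcp_rot: [-1.57, 0.001, 0.687]
contact_force: [0.8, 0.4, 0.3]
grip_width: 56.0
```

```bash
python3 - <<'E'
from h import *
to(485.4,86.4,-9,39.3)
E
```

```text
t18.6 [486.1  86.5  35.3] yaw39.38 F [0.8 0.4 0.3] w56.0 j6 -2.24
  shift tool mm [-0.6 44.3  0.4] twist 0.08
```

Emit:
arm_command([
  [0,0.018,0,0],
  [0,0.016,0,0],
  [0,0.01,0,0],
  [0,0,0,0],
])

```text
time: 18.95
tool_pos: [486.1, 86.5, -8.4]
tcp_rot: [-1.57, 0.001, 0.687]
contact_force: [0.5, -0.1, 0.7]
grip_width: 55.5
```

Emit:
arm_command([
  [0,0,0,0],
  [0,0,0,0],
  [0,0,0,0],
  [0,0,0,0],
], claw=255)

```text
time: 19.35
tool_pos: [486.6, 86.6, -7.6]
tcp_rot: [-1.571, -0.001, 0.687]
contact_force: [-0.4, 0.6, 3.3]
grip_width: 29.9
```

Emit:
arm_command([
  [0,-0.03,0,0],
  [0,-0.04,0,0],
  [0,-0.035,0,0],
  [0,-0.02,0,0],
  [0,0,0,0],
])

```text
time: 19.85
tool_pos: [488.1, 86.6, 119.8]
tcp_rot: [-1.575, -0.005, 0.687]
contact_force: [-1.4, 0.5, -0.3]
grip_width: 29.7
```

Emit:
arm_command([
  [0.0134,0,-0.03,0],
  [0.0134,0,-0.03,0],
  [0.0134,0,-0.03,0],
  [0.0134,0,-0.03,0],
  [0.0134,0,-0.029,0],
])

```text
time: 20.35
tool_pos: [632.8, 13.2, 114.8]
tcp_rot: [-1.569, 0.002, 0.687]
contact_force: [-0.4, 0.1, -0.3]
grip_width: 29.6
```

Emit:
arm_command([
  [0,0,0,7.5],
  [0,0,0,7.5],
  [0,0,0,7.5],
  [0,0,0,7.5],
  [0,0,0,7.5],
])

```text
time: 20.85
tool_pos: [631.6, 13.9, 114.7]
tcp_rot: [-1.57, 0.003, 0.027]
contact_force: [0.1, -0.4, -0.6]
grip_width: 29.5
```

```bash
python3 - <<'E'
from h import *
to(632,13.6,9,1.85)
E
```

```text
t20.9 [631.6  13.9 114.7] yaw1.57 F [ 0.1 -0.4 -0.6] w29.5 j6 -1.70
  shift tool mm [  0.3 105.7  -0.3] twist -0.28
```

Emit:
arm_command([
  [0,0.03,0,-0.3],
  [0,0.03,0,0],
  [0,0.025,0,0],
  [0,0.015,0,0],
  [0,0.005,0,0],
])

```text
time: 21.35
tool_pos: [630.9, 14.0, 8.9]
tcp_rot: [-1.57, 0.005, 0.038]
contact_force: [0.2, 0.4, 0.5]
grip_width: 29.7
```

Emit:
arm_command([
  [0.003,0,0,0],
  [0.003,0,0,0],
  [0.003,0,0,0],
  [0.003,0,0,0],
  [0,0,0,0],
])

```text
time: 21.85
tool_pos: [645.4, 14.3, 12.6]
tcp_rot: [-1.571, -0.002, 0.038]
contact_force: [-0.7, 0.5, -0.4]
grip_width: 29.4
```

Emit:
arm_command([
  [0.0015,0,0,0],
  [0.0015,0,0,0],
  [0,0,0,0],
])

```text
time: 22.15
tool_pos: [647.7, 14.4, 11.9]
tcp_rot: [-1.571, -0.0, 0.038]
contact_force: [-0.3, 0.2, 0.1]
grip_width: 29.4
```

Emit:
arm_command([
  [0.001,0,0,0],
  [0.001,0,0,0],
  [0,0,0,0],
])

```text
time: 22.45
tool_pos: [648.5, 14.6, 11.6]
tcp_rot: [-1.571, 0.003, 0.038]
contact_force: [-4.9, -1.3, 1.1]
grip_width: 29.7
```

Emit:
arm_command([
  [-0.001,0.002,0,0],
  [0,0.001,0,0],
  [0,0.001,0,0],
  [0,0.001,0,0],
  [0,0,0,0],
])

```text
time: 22.95
tool_pos: [648.5, 14.5, 7.4]
tcp_rot: [-1.571, -0.0, 0.038]
contact_force: [-5.4, 0.8, 4.6]
grip_width: 29.7
```

Emit:
arm_command([
  [0,0,0,0],
  [0,0,0,0],
  [0,0,0,0],
  [0,0,0,0],
], claw=110)

```text
time: 23.35
tool_pos: [648.8, 14.5, 6.8]
tcp_rot: [-1.571, -0.001, 0.038]
contact_force: [0.3, 0.0, -0.1]
grip_width: 51.4
```

Emit:
arm_command([
  [0,-0.03,0,0],
  [0,-0.04,0,0],
  [0,-0.04,0,0],
  [0,0,0,0],
  [0,0,0,0],
])

```text
time: 23.85
tool_pos: [649.1, 14.4, 117.9]
tcp_rot: [-1.571, -0.003, 0.038]
contact_force: [0.7, -1.1, -0.3]
grip_width: 51.9
```

```bash
python3 - <<'E'
from h import *
c=vision.capture("top"); 
for xy in((457,-54),(478,-206)): print(clamp(c,xy))
p=clamp(c,(457,-54))[0]; to(p[0],p[1],-9,p[2])
print(clamp(c,(644,94)))
E
```

```text
(array([ 4.55676e+02, -5.96580e+01, -3.79000e-01,  5.85000e-01]), array([141., 159.]))
(array([ 4.78885e+02, -2.05725e+02, -3.29760e+01,  3.90000e-02]), array([100., 145.]))
t23.9 [648.2  14.5 116.4] yaw2.18 F [-0.6 -0.1  0.1] w52.4 j6 -1.70
  shift tool mm [-195.2  125.4  -66.8] twist 2.56
(array([ 6.23758e+02,  9.25220e+01, -8.23360e+01,  4.85000e-01]), array([156., 152.]))
```

Emit:
arm_command([
  [-0.03,0,-0.012,0],
  [-0.043,0,-0.012,0],
  [-0.045,0,-0.012,0],
  [-0.045,0,-0.012,0],
  [-0.03,0,-0.013,-2.5],
], claw=100)

```text
time: 24.4
tool_pos: [453.8, -53.4, 115.1]
tcp_rot: [-1.569, 0.005, 0.083]
contact_force: [-0.6, -0.3, 1.0]
grip_width: 55.8
```

Emit:
arm_command([
  [0,0,0,0],
  [0,0.03,0,0],
  [0,0.03,0,0],
  [0,0.02,0,0],
  [0,0,0,0],
])

```text
time: 24.9
tool_pos: [456.1, -53.0, 33.7]
tcp_rot: [-1.568, 0.006, 0.081]
contact_force: [0.0, 0.1, 0.1]
grip_width: 55.6
```

```bash
python3 - <<'E'
from h import *
to(457.8,-54,-9,4.6)
E
```

```text
t24.9 [456.1 -53.   33.7] yaw4.66 F [0.  0.1 0.1] w55.6 j6 -1.94
  shift tool mm [ 1.7 42.7 -1.2] twist 0.06
```

Emit:
arm_command([
  [0,0.018,-0.001,0],
  [0,0.015,0,0],
  [0,0.01,0,0],
  [0,0,0,0],
])

```text
time: 25.3
tool_pos: [457.7, -54.5, -6.9]
tcp_rot: [-1.57, 0.002, 0.082]
contact_force: [-0.5, 1.1, 0.9]
grip_width: 55.6
```

Emit:
arm_command([
  [0,0,0,0],
  [0,0,0,0],
  [0,0,0,0],
  [0,0,0,0],
], claw=255)

```text
time: 25.7
tool_pos: [458.4, -54.9, -5.6]
tcp_rot: [-1.571, -0.001, 0.082]
contact_force: [-0.2, -0.6, 2.6]
grip_width: 29.7
```

Emit:
arm_command([
  [0,-0.03,0,0],
  [0,-0.04,0,0],
  [0,-0.035,0,0],
  [0,-0.02,0,0],
  [0,0,0,0],
])

```text
time: 26.2
tool_pos: [459.8, -55.3, 121.6]
tcp_rot: [-1.573, -0.006, 0.082]
contact_force: [1.1, -0.3, -1.7]
grip_width: 29.5
```

Emit:
arm_command([
  [0.03,0,-0.005,0],
  [0.037,0,-0.006,0],
  [0.038,0,-0.006,0],
  [0.037,0,-0.005,0],
  [0.03,0,-0.005,2.8],
])

```text
time: 26.7
tool_pos: [632.7, -67.6, 116.7]
tcp_rot: [-1.57, 0.002, 0.032]
contact_force: [1.0, -0.2, -1.8]
grip_width: 29.4
```

Emit:
arm_command([
  [0,0,0,0],
  [0,0,0,0],
  [0,0,0,0],
])

```text
time: 27.0
tool_pos: [630.2, -67.4, 117.7]
tcp_rot: [-1.57, 0.003, 0.033]
contact_force: [0.1, 0.8, -1.0]
grip_width: 29.8
```

```bash
python3 - <<'E'
from h import *
to(634.5,-66.5,9,1.85)
E
```

```text
t27.0 [630.2 -67.4 117.7] yaw1.90 F [ 0.1  0.8 -1. ] w29.8 j6 -1.83
  shift tool mm [  4.3 108.7   0.8] twist 0.05
```

Emit:
arm_command([
  [0,0.03,0.001,0],
  [0,0.03,0,0],
  [0,0.025,0,0],
  [0,0.015,0,0],
  [0,0.005,0,0],
])

```text
time: 27.5
tool_pos: [630.2, -66.4, 12.4]
tcp_rot: [-1.57, 0.003, 0.033]
contact_force: [-0.7, 0.1, -1.8]
grip_width: 29.8
```

Emit:
arm_command([
  [0.004,0,0,0],
  [0.004,0,0,0],
  [0.003,0,0,0],
  [0.002,0,0,0],
  [0,0,0,0],
])

```text
time: 28.0
tool_pos: [645.3, -66.3, 14.4]
tcp_rot: [-1.571, -0.001, 0.033]
contact_force: [-0.9, 0.4, -1.2]
grip_width: 29.7
```

Emit:
arm_command([
  [0.0015,0,0,0],
  [0.0015,0,0,0],
  [0,0,0,0],
])

```text
time: 28.3
tool_pos: [647.8, -66.2, 13.9]
tcp_rot: [-1.571, -0.0, 0.033]
contact_force: [0.9, 0.1, -1.0]
grip_width: 29.8
```

Emit:
arm_command([
  [0.001,0,0,0],
  [0.001,0,0,0],
  [0,0,0,0],
])

```text
time: 28.6
tool_pos: [649.8, -66.1, 13.8]
tcp_rot: [-1.571, -0.0, 0.033]
contact_force: [0.5, 1.1, -0.6]
grip_width: 29.7
```

Emit:
arm_command([
  [0.001,0,0,0],
  [0.001,0,0,0],
  [0,0,0,0],
])

```text
time: 28.9
tool_pos: [650.5, -66.0, 13.6]
tcp_rot: [-1.57, 0.003, 0.033]
contact_force: [-5.0, 0.2, 1.9]
grip_width: 29.8
```

Emit:
arm_command([
  [0,0.002,0,0],
  [0,0.001,0,0],
  [0,0.001,0,0],
  [0,0,0,0],
])

```text
time: 29.3
tool_pos: [650.5, -66.0, 9.5]
tcp_rot: [-1.57, 0.003, 0.033]
contact_force: [-5.1, 0.2, -0.2]
grip_width: 29.6
```

Emit:
arm_command([
  [-0.0005,0.001,0,0],
  [0,0,0,0],
  [0,0,0,0],
])

```text
time: 29.6
tool_pos: [650.5, -65.9, 9.4]
tcp_rot: [-1.571, 0.001, 0.033]
contact_force: [-6.3, -0.2, 4.8]
grip_width: 29.5
```

Emit:
arm_command([
  [0,0,0,0],
  [0,0,0,0],
  [0,0,0,0],
  [0,0,0,0],
], claw=110)

```text
time: 30.0
tool_pos: [651.5, -66.0, 8.9]
tcp_rot: [-1.571, -0.001, 0.033]
contact_force: [0.2, 0.7, 0.5]
grip_width: 51.1
```

Emit:
arm_command([
  [0,-0.03,0,0],
  [0,-0.04,0,0],
  [0,-0.04,0,0],
  [0,0,0,0],
  [0,0,0,0],
])

```text
time: 30.5
tool_pos: [651.7, -66.1, 119.9]
tcp_rot: [-1.571, -0.002, 0.033]
contact_force: [-1.1, -0.6, -0.4]
grip_width: 52.0
```

```bash
python3 - <<'E'
from h import *
c=vision.capture("top"); 
print(clamp(c,(478,-206)))
to(478.8,-205.8,-9,-33)
print(clamp(c,(644,94)))
E
```

```text
(array([ 4.78244e+02, -2.06514e+02, -3.20810e+01,  6.30000e-02]), array([106., 149.]))
t30.6 [650.8 -65.9 118.3] yaw1.88 F [-0.1 -0.2 -0.3] w52.2 j6 -1.82
  shift tool mm [-176.5  127.3 -134.1] twist 34.88
(array([6.44896e+02, 9.45860e+01, 2.84100e+00, 6.80000e-02]), array([108., 152.]))
```

Emit:
arm_command([
  [-0.03,0,-0.023,0],
  [-0.037,0,-0.028,0],
  [-0.038,0,-0.028,0],
  [-0.037,0,-0.028,0],
  [-0.034,0,-0.027,0],
], claw=100)

```text
time: 31.05
tool_pos: [477.0, -206.0, 117.1]
tcp_rot: [-1.569, 0.003, 0.033]
contact_force: [0.3, -1.4, 0.2]
grip_width: 55.8
```

Emit:
arm_command([
  [0,0,0,7],
  [0,0,0,7],
  [0,0,0,7],
  [0,0,0,7],
  [0,0,0,7],
])

```text
time: 31.55
tool_pos: [478.7, -205.2, 117.1]
tcp_rot: [-1.571, 0.003, -0.583]
contact_force: [-0.8, 0.8, 0.3]
grip_width: 56.3
```

Emit:
arm_command([
  [0,0.03,0,0],
  [0,0.03,0,0],
  [0,0.02,0,0],
  [0,0,0,0],
  [0,0,0,0],
])

```text
time: 32.05
tool_pos: [479.1, -205.4, 38.1]
tcp_rot: [-1.571, 0.002, -0.578]
contact_force: [-0.3, -0.4, 0.3]
grip_width: 55.3
```

```bash
python3 - <<'E'
from h import *
to(478.7,-205.9,-9,-33)
E
```

```text
t32.0 [ 479.1 -205.4   38.1] yaw-33.12 F [-0.3 -0.4  0.3] w55.3 j6 -1.55
  shift tool mm [-0.1 47.1 -0.6] twist -0.12
```

Emit:
arm_command([
  [0,0.02,0,0],
  [0,0.017,0,0],
  [0,0.01,0,0],
  [0,0,0,0],
])

```text
time: 32.45
tool_pos: [479.4, -205.6, -8.5]
tcp_rot: [-1.571, 0.001, -0.578]
contact_force: [0.2, -0.1, -0.0]
grip_width: 55.8
```

Emit:
arm_command([
  [0,0,0,0],
  [0,0,0,0],
  [0,0,0,0],
  [0,0,0,0],
], claw=255)

```text
time: 32.85
tool_pos: [480.0, -205.9, -7.6]
tcp_rot: [-1.571, -0.001, -0.578]
contact_force: [-1.8, 0.1, 3.4]
grip_width: 29.9
```

Emit:
arm_command([
  [0,-0.03,0,0],
  [0,-0.04,0,0],
  [0,-0.035,0,0],
  [0,-0.02,0,0],
  [0,0,0,0],
])

```text
time: 33.35
tool_pos: [481.3, -206.7, 119.9]
tcp_rot: [-1.571, -0.006, -0.578]
contact_force: [0.6, 0.0, -1.3]
grip_width: 29.9
```

Emit:
arm_command([
  [0.02,0,0.027,0],
  [0.02,0,0.027,0],
  [0.02,0,0.028,0],
  [0.02,0,0.027,0],
  [0.019,0,0.027,0],
])

```text
time: 33.85
tool_pos: [637.3, -145.1, 114.8]
tcp_rot: [-1.571, 0.003, -0.578]
contact_force: [-0.1, -1.3, -1.2]
grip_width: 29.7
```

Emit:
arm_command([
  [0,0,0,-7],
  [0,0,0,-7],
  [0,0,0,-7],
  [0,0,0,-7],
  [0,0,0,-7],
])

```text
time: 34.35
tool_pos: [636.0, -145.6, 114.6]
tcp_rot: [-1.57, 0.003, 0.038]
contact_force: [-0.9, -0.1, -1.0]
grip_width: 29.8
```

```bash
python3 - <<'E'
from h import *
to(637,-146.3,10,1.85)
E
```

```text
t34.4 [ 636.  -145.6  114.6] yaw2.17 F [-0.9 -0.1 -1. ] w29.8 j6 -1.95
  shift tool mm [  0.9 104.6  -0.7] twist 0.32
```

Emit:
arm_command([
  [0,0.03,0,0.3],
  [0,0.03,0,0],
  [0,0.027,0,0],
  [0,0.015,0,0],
  [0,0.003,0,0],
])

```text
time: 34.85
tool_pos: [635.0, -145.3, 8.6]
tcp_rot: [-1.569, 0.005, 0.028]
contact_force: [0.2, -0.3, -1.3]
grip_width: 29.7
```

Emit:
arm_command([
  [0.003,0,0,0],
  [0.003,0,0,0],
  [0.003,0,0,0],
  [0.003,0,0,0],
  [0,0,0,0],
])

```text
time: 35.35
tool_pos: [649.7, -145.7, 12.5]
tcp_rot: [-1.571, -0.001, 0.028]
contact_force: [-0.4, 0.3, -0.7]
grip_width: 29.9
```

Emit:
arm_command([
  [0.0015,0,0,0],
  [0.0015,0,0,0],
  [0,0,0,0],
])

```text
time: 35.65
tool_pos: [652.0, -145.5, 11.9]
tcp_rot: [-1.571, -0.0, 0.028]
contact_force: [-0.0, 0.1, -0.2]
grip_width: 29.3
```

Emit:
arm_command([
  [0.001,0,0,0],
  [0.001,0,0,0],
  [0,0,0,0],
])

```text
time: 35.95
tool_pos: [653.6, -145.5, 11.7]
tcp_rot: [-1.571, 0.001, 0.028]
contact_force: [-1.0, -0.3, 0.1]
grip_width: 29.9
```

Emit:
arm_command([
  [0.001,0,0,0],
  [0,0.002,0,0],
  [0,0.001,0,0],
  [0,0.001,0,0],
  [0,0,0,0],
])

```text
time: 36.45
tool_pos: [653.6, -145.3, 7.5]
tcp_rot: [-1.57, 0.003, 0.028]
contact_force: [-6.3, -0.1, 1.4]
grip_width: 29.6
```

Emit:
arm_command([
  [0,0.001,0,0],
  [0,0,0,0],
  [0,0,0,0],
])

```text
time: 36.75
tool_pos: [653.7, -145.4, 7.5]
tcp_rot: [-1.57, 0.002, 0.028]
contact_force: [-7.9, -0.1, 6.4]
grip_width: 29.7
```

Emit:
arm_command([
  [0,0,0,0],
  [0,0,0,0],
  [0,0,0,0],
  [0,0,0,0],
], claw=110)

```text
time: 37.15
tool_pos: [655.2, -145.4, 6.8]
tcp_rot: [-1.571, -0.001, 0.028]
contact_force: [-0.2, 0.1, -0.7]
grip_width: 51.5
```

Emit:
arm_command([
  [0,-0.03,0,0],
  [0,-0.04,0,0],
  [0,-0.045,0,0],
  [0,-0.045,0,0],
  [0,0,0,0],
])

```text
time: 37.65
tool_pos: [658.4, -146.5, 175.0]
tcp_rot: [-1.576, -0.013, 0.028]
contact_force: [-0.3, -0.4, 0.9]
grip_width: 52.2
```

Emit:
arm_command([
  [-0.012,0,0.03,0],
  [-0.012,0,0.045,0],
  [-0.012,0,0.045,0],
  [-0.012,0,0.045,0],
  [-0.012,0,0.045,0],
])

```text
time: 38.15
tool_pos: [588.4, 64.4, 166.5]
tcp_rot: [-1.571, -0.0, 0.027]
contact_force: [0.5, 0.8, -0.5]
grip_width: 52.4
```

Emit:
arm_command([
  [-0.012,0,0.045,0],
  [-0.012,0,0.045,0],
  [-0.012,0,0.045,0],
  [-0.012,0,0.045,0],
  [-0.012,0,0.045,0],
])

```text
time: 38.65
tool_pos: [522.2, 287.9, 166.6]
tcp_rot: [-1.571, -0.0, 0.028]
contact_force: [0.2, 0.1, 0.9]
grip_width: 51.8
```

Emit:
arm_command([
  [-0.012,0,0.033,0],
  [0,0,0,0],
  [0,0,0,0],
])

```text
time: 38.95
tool_pos: [509.7, 319.2, 166.4]
tcp_rot: [-1.571, 0.0, 0.03]
contact_force: [0.6, -0.0, -0.3]
grip_width: 51.8
```

```bash
python3 - <<'E'
from h import *
to(508,319,67,1.85)
c=vision.capture("top")
for xy in((644,94),(647,14),(650,-66),(652.5,-145.5)): print(clamp(c,xy))
save(c,"t5.png",(120,130,400,270),2.8)
E
```

```text
t39.0 [509.7 319.2 166.4] yaw1.69 F [ 0.6 -0.  -0.3] w51.8 j6 -1.17
  shift tool mm [-1.7 99.4 -0.2] twist -0.16
(array([6.44831e+02, 9.48320e+01, 4.22600e+00, 6.70000e-02]), array([112., 152.]))
(array([ 6.47611e+02,  1.43330e+01, -9.17000e-01,  5.80000e-02]), array([102., 146.]))
(array([ 6.50788e+02, -6.74720e+01,  1.04600e+00,  6.50000e-02]), array([106., 146.]))
(array([ 6.33248e+02, -1.47386e+02, -1.79520e+02,  5.64000e-01]), array([160., 156.]))
```

View pics/t5.png

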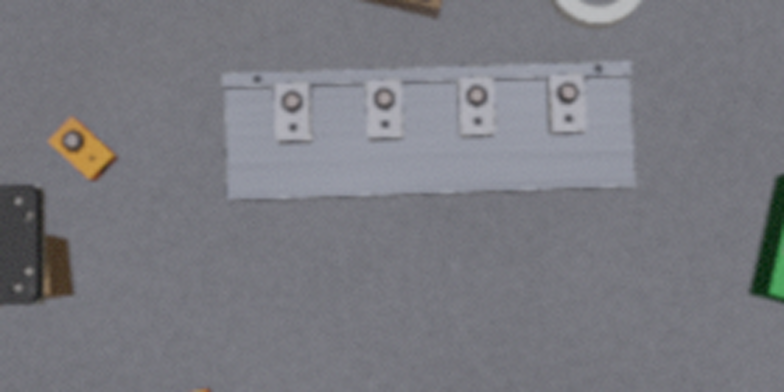

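The plate now holds four clamps with their ends on the rail, and the rivet pins are at (291,101), (384,98), (476,95) and (568,92). Next I take the punch.

Emit:
arm_command([
  [-0.0015,0.03,0,0],
  [0,0.03,0,0],
  [0,0.02,0,0],
  [0,0.012,0,0],
  [0,0.005,0,0],
])

```text
time: 39.5
tool_pos: [508.7, 317.4, 68.8]
tcp_rot: [-1.572, 0.001, 0.026]
contact_force: [0.5, -0.5, 0.0]
grip_width: 52.2
```

```bash
python3 - <<'E'
from h import *
to(508,319,67,1.85)
c=vision.capture("top")
for u,v in((291,101),(384,98),(476,95),(568,92)): print(np.round(ray(c,(u+.5)/2.8-.5+120,(v+.5)/2.8-.5+130,42),1))
E
```

```text
t39.5 [508.7 317.4  68.8] yaw1.48 F [ 0.5 -0.5  0. ] w52.2 j6 -1.17
  shift tool mm [-0.7  1.8  1.7] twist -0.37
[652.  94.  42.]
[654.6  14.2  42. ]
[657.3 -65.2  42. ]
[ 659.9 -145.1   42. ]
```

Emit:
arm_command([
  [0,0,0,0],
  [0,0,0,0],
  [0,0,0,0],
  [0,0,0,0],
  [0,0,0,0],
], claw=255)

```text
time: 40.05
tool_pos: [508.7, 318.9, 70.3]
tcp_rot: [-1.57, -0.001, 0.028]
contact_force: [0.2, 0.4, -1.5]
grip_width: 16.8
```

Emit:
arm_command([
  [0,0,0,0],
  [0,-0.005,0,0],
  [0,-0.01,0,0],
  [0,-0.02,0,0],
  [0,0,0,0],
])

```text
time: 40.55
tool_pos: [510.2, 319.5, 107.9]
tcp_rot: [-1.569, -0.005, 0.028]
contact_force: [-0.2, -0.3, -2.2]
grip_width: 16.8
```

Emit:
arm_command([
  [0,-0.02,0,0],
  [0,-0.03,0,0],
  [0,0,0,0],
  [0.014,0,-0.023,0],
  [0.02,0,-0.033,0],
])

```text
time: 41.05
tool_pos: [543.1, 264.5, 153.8]
tcp_rot: [-1.571, 0.001, 0.031]
contact_force: [1.0, 0.3, -2.5]
grip_width: 16.8
```

Emit:
arm_command([
  [0.024,0,-0.04,0],
  [0.024,0,-0.04,0],
  [0.024,0,-0.04,0],
  [0.019,0,-0.032,0],
  [0.012,0,-0.021,0],
])

```text
time: 41.55
tool_pos: [652.5, 90.5, 153.0]
tcp_rot: [-1.571, 0.001, 0.025]
contact_force: [-0.5, 0.3, -1.6]
grip_width: 16.5
```

Emit:
arm_command([
  [0,0.01,0,0],
  [0,0.015,0,0],
  [0,0.01,0,0],
  [0,0,0,0],
  [0,0,0,0],
])

```text
time: 42.05
tool_pos: [651.4, 94.2, 119.5]
tcp_rot: [-1.571, 0.001, 0.028]
contact_force: [0.0, 1.4, -1.2]
grip_width: 15.9
```

```bash
python3 - <<'E'
from h import *
to(652.4,94,106,1.6)
for n in("side","top"):
    c=vision.capture(n); u=proj(c,[652,94,45]).astype(int); print(u,np.round(proj(c,[652.4,94,42]),1))
    save(c,n+"6.png",(u[0]-50,u[1]-50,u[0]+50,u[1]+30),7)
    for t in("punch","punch_tip","head_a"):
        for r in vision.find_in(c,t)[:4]: print(n,t,round(r["confidence"],2),np.round(toworld(c,r["xyz"]),0))
E
```

```text
t42.0 [651.4  94.2 119.5] yaw1.63 F [ 0.   1.4 -1.2] w15.9 j6 -1.57
  shift tool mm [ 1.  13.5 -0.3] twist 0.03
[242 240] [242.7 240.9]
side punch 0.7 [649.  97. 110.]
side punch 0.66 [ 650. -137.   31.]
[223 165] [223.6 165.6]
top punch 0.52 [499. 363.  69.]
```

View pics/side6.png

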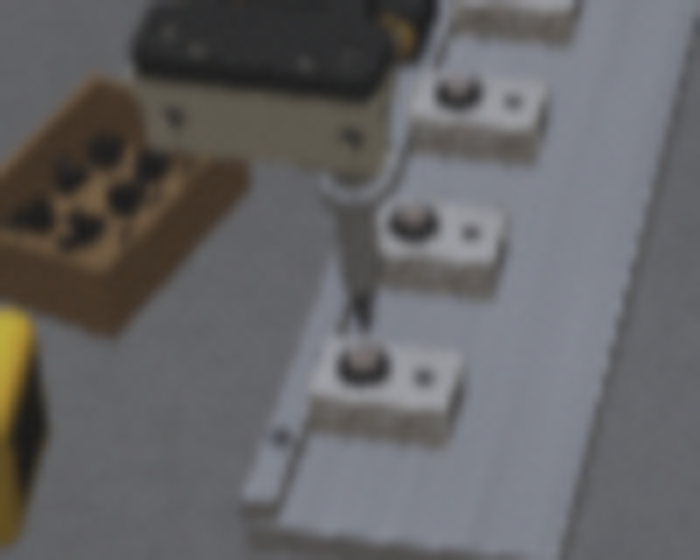

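```bash
python3 - <<'E'
from h import *
c=vision.capture("side"); p=bot.get_obs()["tool_pos"]; print(p)
cr=lambda q:np.round((proj(c,q)-[192,190]+.5)*7-.5,1)
print("pin",cr([652.4,94,42]),"tip",cr([p[0],p[1],p[2]-64]),"collar bot",cr([p[0],p[1],p[2]-2]),"dx5",cr([p[0]+5,p[1],p[2]-64]),"dy5",cr([p[0],p[1]+5,p[2]-64]))
E
```

```text
[651.85517927  93.55867594 120.13886355]
pin [358.  359.6] tip [357.8 329.4] collar bot [348.4 193.8] dx5 [344.  327.5] dy5 [354.  338.9]
```

Emit:
arm_command([
  [0,0.006,0,0],
  [0,0.005,0,0],
  [0,0.001,0,0],
  [0,0,0,0],
])

```text
time: 42.9
tool_pos: [651.5, 93.6, 107.3]
tcp_rot: [-1.571, 0.001, 0.028]
contact_force: [-0.9, 0.3, -1.8]
grip_width: 16.6
```

Emit:
arm_command([
  [0,0.0015,0,0],
  [0,0.0015,0,0],
  [0,0.001,0,0],
  [0,0,0,0],
])

```text
time: 43.3
tool_pos: [652.4, 93.6, 105.1]
tcp_rot: [-1.571, -0.002, 0.028]
contact_force: [-1.1, 0.8, 6.2]
grip_width: 16.5
```

Emit:
arm_command([
  [0,0.0015,0,0],
  [0,0.0015,0,0],
  [0,0.001,0,0],
  [0,0,0,0],
])

```text
time: 43.7
tool_pos: [652.6, 93.7, 102.1]
tcp_rot: [-1.571, -0.003, 0.028]
contact_force: [-2.4, -0.0, 10.0]
grip_width: 16.1
```

Emit:
arm_command([
  [0,0.0015,0,0],
  [0,0.0015,0,0],
  [0,0.001,0,0],
  [0,0,0,0],
])

```text
time: 44.1
tool_pos: [652.7, 93.7, 98.4]
tcp_rot: [-1.571, -0.004, 0.028]
contact_force: [-2.1, -0.1, 10.8]
grip_width: 16.5
```

Emit:
arm_command([
  [0,0.001,0,0],
  [0,0.001,0,0],
  [0,0.001,0,0],
  [0,0,0,0],
])

```text
time: 44.5
tool_pos: [652.8, 93.8, 95.5]
tcp_rot: [-1.571, -0.004, 0.028]
contact_force: [-2.2, -1.0, 11.9]
grip_width: 16.6
```

Emit:
arm_command([
  [0,0.0015,0,0],
  [0,0.0015,0,0],
  [0,0,0,0],
])

```text
time: 44.8
tool_pos: [652.4, 93.8, 91.7]
tcp_rot: [-1.57, -0.003, 0.028]
contact_force: [-0.2, 0.7, 6.2]
grip_width: 16.5
```

Emit:
arm_command([
  [0,0.0015,0,0],
  [0,0.0015,0,0],
  [0,0,0,0],
])

```text
time: 45.1
tool_pos: [652.8, 93.8, 89.4]
tcp_rot: [-1.57, -0.004, 0.028]
contact_force: [-2.2, 0.9, 11.7]
grip_width: 16.9
```

Emit:
arm_command([
  [0,0.0015,0,0],
  [0,0.0005,0,0],
  [0,0,0,0],
])

```text
time: 45.4
tool_pos: [653.3, 93.9, 89.0]
tcp_rot: [-1.57, -0.006, 0.028]
contact_force: [-4.0, 0.8, 18.0]
grip_width: 16.4
```

Emit:
arm_command([
  [0,-0.01,0,0],
  [0,-0.015,0,0],
  [0,-0.01,0,0],
  [0,0,-0.03,0],
  [0.0004,0,-0.03,0],
])

```text
time: 45.9
tool_pos: [653.8, 33.8, 120.1]
tcp_rot: [-1.571, -0.0, 0.03]
contact_force: [0.2, 0.5, -1.7]
grip_width: 16.2
```

Emit:
arm_command([
  [0,0,-0.0195,0],
  [0,0.004,0,0],
  [0,0,0,0],
  [0,0,0,0],
  [0,0,0,0],
])

```text
time: 46.4
tool_pos: [654.3, 15.3, 115.8]
tcp_rot: [-1.57, 0.0, 0.029]
contact_force: [-0.4, -0.6, -1.7]
grip_width: 16.4
```

```bash
cat >> h.py <<'E'
def look(n,P,name):
    to(P[0],P[1],106,1.6); p=bot.get_obs()["tool_pos"]
    c=vision.capture(n); u=proj(c,[P[0],P[1],45]).astype(int); o=u-[50,50]
    save(c,name,(o[0],o[1],u[0]+50,u[1]+30),7)
    cr=lambda q:np.round((proj(c,q)-o+.5)*7-.5)
    print("pin",cr([P[0],P[1],42]),"tip",cr([p[0],p[1],p[2]-64]),"dx5",cr([p[0]+5,p[1],p[2]-64]),"dy5",cr([p[0],p[1]+5,p[2]-64]))
E
python3 - <<'E'
from h import *
look("side",(655,14.4),"side7.png")
E
```

```text
t46.4 [654.3  15.3 115.8] yaw1.65 F [-0.4 -0.6 -1.7] w16.4 j6 -1.69
  shift tool mm [ 0.7  9.8 -0.9] twist 0.05
pin [359. 363.] tip [359. 345.] dx5 [346. 343.] dy5 [356. 353.]
```

View pics/side7.png

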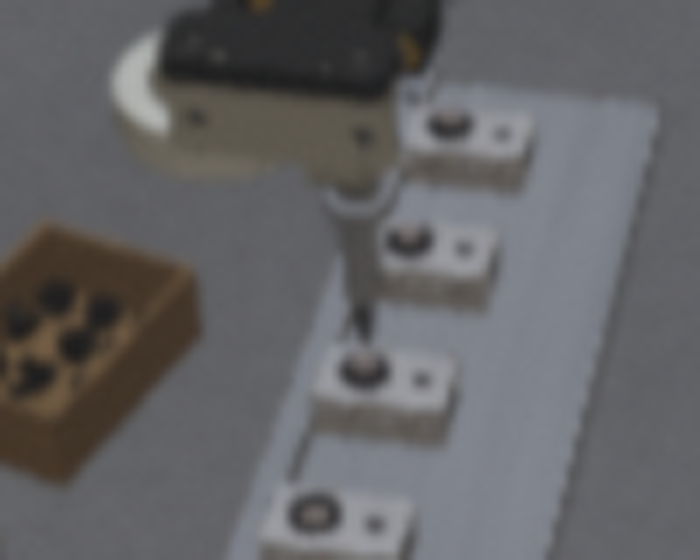

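B, C and D are in line, and A's pin at (316,515) sits below its flange. The tip at (361,341) is over B's pin at (364,363), so I press.

Emit:
arm_command([
  [0,0.005,-0.0006,0],
  [0,0.003,0,0],
  [0,0.0015,0,0],
  [0,0.0015,0,0],
  [0,0.0015,0,0],
])

```text
time: 46.95
tool_pos: [654.7, 13.7, 104.4]
tcp_rot: [-1.571, -0.001, 0.028]
contact_force: [-2.5, 1.1, 8.4]
grip_width: 16.6
```

Emit:
arm_command([
  [0,0.0015,0,0],
  [0,0.0015,0,0],
  [0,0.0015,0,0],
  [0,0.0015,0,0],
  [0,0,0,0],
])

```text
time: 47.45
tool_pos: [654.9, 13.7, 99.5]
tcp_rot: [-1.571, -0.002, 0.028]
contact_force: [-2.5, 0.7, 10.3]
grip_width: 16.2
```

Emit:
arm_command([
  [0,0.001,0,0],
  [0,0.001,0,0],
  [0,0.001,0,0],
  [0,0,0,0],
])

```text
time: 47.85
tool_pos: [655.0, 13.7, 96.7]
tcp_rot: [-1.571, -0.003, 0.028]
contact_force: [-2.5, 0.8, 12.0]
grip_width: 16.2
```

Emit:
arm_command([
  [0,0.0015,0,0],
  [0,0.0015,0,0],
  [0,0,0,0],
])

```text
time: 48.15
tool_pos: [654.9, 13.8, 93.5]
tcp_rot: [-1.571, -0.002, 0.028]
contact_force: [-3.4, 1.4, 10.6]
grip_width: 16.3
```

Emit:
arm_command([
  [0,0.0015,0,0],
  [0,0.0015,0,0],
  [0,0,0,0],
])

```text
time: 48.45
tool_pos: [654.7, 13.8, 89.8]
tcp_rot: [-1.57, -0.002, 0.028]
contact_force: [-2.2, 1.4, 6.1]
grip_width: 16.2
```

Emit:
arm_command([
  [0,0.0015,0,0],
  [0,0.0005,0,0],
  [0,0,0,0],
])

```text
time: 48.75
tool_pos: [655.2, 13.8, 89.2]
tcp_rot: [-1.571, -0.003, 0.028]
contact_force: [-4.4, 1.8, 14.4]
grip_width: 16.5
```

Emit:
arm_command([
  [0,-0.01,0,0],
  [0,-0.015,0,0],
  [0,-0.01,0,0],
  [0,0,-0.03,0],
  [0.0004,0,-0.03,0],
])

```text
time: 49.25
tool_pos: [656.6, -46.3, 121.6]
tcp_rot: [-1.571, -0.001, 0.03]
contact_force: [-0.5, 1.3, -2.3]
grip_width: 16.7
```

Emit:
arm_command([
  [0,0,-0.0195,0],
  [0,0.004,0,0],
  [0,0,0,0],
  [0,0,0,0],
  [0,0,0,0],
])

```text
time: 49.75
tool_pos: [657.0, -64.8, 117.3]
tcp_rot: [-1.57, 0.0, 0.029]
contact_force: [-0.3, -0.5, -1.4]
grip_width: 16.7
```

```bash
python3 - <<'E'
from h import *
look("side",(657.6,-65.6),"side8.png")
E
```

```text
t49.8 [657.  -64.8 117.3] yaw1.65 F [-0.3 -0.5 -1.4] w16.7 j6 -1.81
  shift tool mm [ 0.6 11.3 -0.9] twist 0.05
pin [356. 360.] tip [356. 338.] dx5 [343. 337.] dy5 [353. 346.]
```

View pics/side8.png

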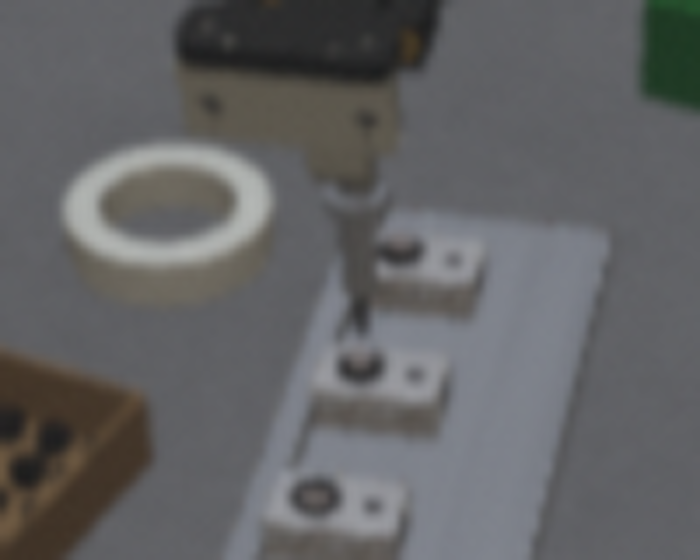

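C is in place, with the tip at (357,335) over its pin at (360,360), and B's pin is recessed. Pressing C.

Emit:
arm_command([
  [0,0.006,-0.0006,0],
  [0,0.0035,0,0],
  [0,0.0015,0,0],
  [0,0.0015,0,0],
  [0,0.0015,0,0],
])

```text
time: 50.3
tool_pos: [657.3, -66.4, 104.4]
tcp_rot: [-1.571, -0.001, 0.028]
contact_force: [-2.4, 1.0, 8.9]
grip_width: 16.7
```

Emit:
arm_command([
  [0,0.0015,0,0],
  [0,0.0015,0,0],
  [0,0.0015,0,0],
  [0,0.0015,0,0],
  [0,0,0,0],
])

```text
time: 50.8
tool_pos: [657.5, -66.4, 99.4]
tcp_rot: [-1.571, -0.002, 0.028]
contact_force: [-3.9, 1.4, 10.4]
grip_width: 16.5
```

Emit:
arm_command([
  [0,0.001,0,0],
  [0,0.001,0,0],
  [0,0.001,0,0],
  [0,0,0,0],
])

```text
time: 51.2
tool_pos: [657.6, -66.4, 96.7]
tcp_rot: [-1.571, -0.003, 0.028]
contact_force: [-3.3, 2.0, 10.6]
grip_width: 16.6
```

Emit:
arm_command([
  [0,0.0015,0,0],
  [0,0.0015,0,0],
  [0,0,0,0],
])

```text
time: 51.5
tool_pos: [657.5, -66.3, 93.5]
tcp_rot: [-1.571, -0.002, 0.028]
contact_force: [-3.0, 1.8, 9.7]
grip_width: 16.2
```

Emit:
arm_command([
  [0,0.0015,0,0],
  [0,0.0015,0,0],
  [0,0,0,0],
])

```text
time: 51.8
tool_pos: [657.3, -66.2, 89.7]
tcp_rot: [-1.571, -0.002, 0.028]
contact_force: [-2.4, 2.5, 7.0]
grip_width: 16.5
```

Emit:
arm_command([
  [0,0.0015,0,0],
  [0,0.0005,0,0],
  [0,0,0,0],
])

```text
time: 52.1
tool_pos: [657.8, -66.3, 89.2]
tcp_rot: [-1.571, -0.003, 0.028]
contact_force: [-4.8, 1.4, 14.3]
grip_width: 16.2
```

Emit:
arm_command([
  [0,-0.01,0,0],
  [0,-0.015,0,0],
  [0,-0.01,0,0],
  [0,0,-0.03,0],
  [0.0004,0,-0.03,0],
])

```text
time: 52.6
tool_pos: [659.3, -126.4, 121.7]
tcp_rot: [-1.571, -0.001, 0.03]
contact_force: [0.2, -0.4, -1.4]
grip_width: 16.5
```

Emit:
arm_command([
  [0,0,-0.0195,0],
  [0,0.004,0,0],
  [0,0,0,0],
  [0,0,0,0],
  [0,0,0,0],
])

```text
time: 53.1
tool_pos: [659.7, -144.8, 117.3]
tcp_rot: [-1.57, 0.0, 0.029]
contact_force: [0.4, -0.9, -1.5]
grip_width: 15.8
```

```bash
python3 - <<'E'
from h import *
look("side",(660.2,-145.1),"side9.png")
E
```

```text
t53.1 [ 659.7 -144.8  117.3] yaw1.65 F [ 0.4 -0.9 -1.5] w15.8 j6 -1.93
  shift tool mm [ 0.5 11.3 -0.3] twist 0.05
pin [354. 363.] tip [355. 341.] dx5 [343. 340.] dy5 [352. 348.]
```

View pics/side9.png

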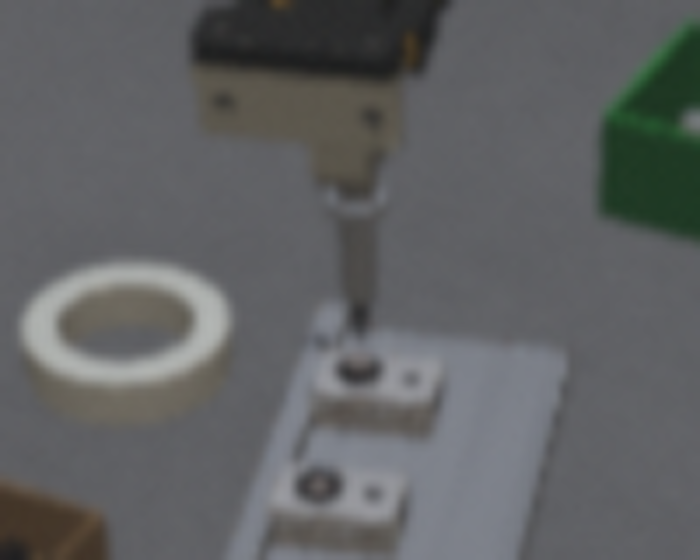

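D is in place, with the tip at (358,338) over its pin at (359,362), and C's pin is recessed. Pressing D.

Emit:
arm_command([
  [0,0.006,-0.0003,0],
  [0,0.0035,0,0],
  [0,0.0015,0,0],
  [0,0.0015,0,0],
  [0,0.0015,0,0],
])

```text
time: 53.65
tool_pos: [659.9, -146.2, 104.5]
tcp_rot: [-1.571, -0.001, 0.028]
contact_force: [-1.5, 0.7, 7.8]
grip_width: 16.1
```

Emit:
arm_command([
  [0,0.0015,0,0],
  [0,0.0015,0,0],
  [0,0.0015,0,0],
  [0,0.0015,0,0],
  [0,0,0,0],
])

```text
time: 54.15
tool_pos: [660.1, -146.2, 99.6]
tcp_rot: [-1.571, -0.002, 0.028]
contact_force: [-1.6, 0.9, 11.0]
grip_width: 16.7
```

Emit:
arm_command([
  [0,0.001,0,0],
  [0,0.001,0,0],
  [0,0.001,0,0],
  [0,0,0,0],
])

```text
time: 54.55
tool_pos: [660.2, -146.1, 96.8]
tcp_rot: [-1.571, -0.003, 0.028]
contact_force: [-3.2, 1.3, 11.4]
grip_width: 16.6
```

Emit:
arm_command([
  [0,0.0015,0,0],
  [0,0.0015,0,0],
  [0,0,0,0],
])

```text
time: 54.85
tool_pos: [660.2, -146.1, 93.6]
tcp_rot: [-1.571, -0.002, 0.028]
contact_force: [-3.0, 2.2, 10.2]
grip_width: 16.5
```

Emit:
arm_command([
  [0,0.0015,0,0],
  [0,0.0015,0,0],
  [0,0,0,0],
])

```text
time: 55.15
tool_pos: [659.9, -146.0, 89.7]
tcp_rot: [-1.571, -0.001, 0.028]
contact_force: [-3.1, 2.4, 6.4]
grip_width: 16.5
```

Emit:
arm_command([
  [0,0.0015,0,0],
  [0,0.0005,0,0],
  [0,0,0,0],
])

```text
time: 55.45
tool_pos: [660.4, -146.1, 89.3]
tcp_rot: [-1.571, -0.003, 0.028]
contact_force: [-3.7, 2.4, 13.8]
grip_width: 16.3
```

Emit:
arm_command([
  [0,-0.015,0,0],
  [0,-0.03,0,0],
  [0,-0.023,0,0],
  [-0.006,0,0.02,0],
  [-0.012,0,0.04,0],
])

```text
time: 55.95
tool_pos: [640.7, -89.1, 154.9]
tcp_rot: [-1.572, -0.003, 0.024]
contact_force: [1.2, 1.1, -1.5]
grip_width: 16.5
```

Emit:
arm_command([
  [-0.013,0,0.045,0],
  [-0.013,0,0.045,0],
  [-0.013,0,0.045,0],
  [-0.013,0,0.045,0],
  [-0.013,0,0.045,0],
])

```text
time: 56.45
tool_pos: [568.0, 137.8, 154.3]
tcp_rot: [-1.571, -0.0, 0.027]
contact_force: [-0.1, -0.2, -2.3]
grip_width: 16.6
```

Emit:
arm_command([
  [-0.013,0,0.045,0],
  [-0.013,0,0.045,0],
  [-0.013,0,0.045,0],
  [-0.012,0,0.04,0],
  [-0.004,0,0.009,0],
])

```text
time: 56.95
tool_pos: [506.9, 322.7, 154.2]
tcp_rot: [-1.569, 0.0, 0.032]
contact_force: [0.5, -1.3, -1.3]
grip_width: 16.3
```

Emit:
arm_command([
  [0,0,0,0],
  [0,0,0,0],
  [0,0,0,0],
  [0,0,0,0],
])

```text
time: 57.35
tool_pos: [509.4, 317.3, 154.4]
tcp_rot: [-1.571, -0.0, 0.025]
contact_force: [-0.3, -0.4, -2.3]
grip_width: 16.4
```

```bash
python3 - <<'E'
from h import *
to(508.6,318.9,70,1.6)
c=vision.capture("top")
for xy in((645,94),(647.5,14),(650,-66)): print(clamp(c,xy))
E
```

```text
t57.4 [509.4 317.3 154.4] yaw1.46 F [-0.3 -0.4 -2.3] w16.4 j6 -1.17
  shift tool mm [-0.8 84.4  1.6] twist -0.14
(array([6.44876e+02, 9.47110e+01, 3.80200e+00, 6.20000e-02]), array([113., 151.]))
(array([ 6.47773e+02,  1.43190e+01, -1.77000e-01,  6.20000e-02]), array([108., 147.]))
(array([ 6.50481e+02, -6.74750e+01,  1.06200e+00,  5.90000e-02]), array([111., 149.]))
```

Emit:
arm_command([
  [-0.0005,0,0.001,0],
  [0,0,0,0],
  [0,0,0,0],
])

```text
time: 57.7
tool_pos: [508.3, 319.5, 154.4]
tcp_rot: [-1.571, -0.0, 0.027]
contact_force: [0.3, 0.3, -2.9]
grip_width: 16.7
```

Emit:
arm_command([
  [0,0.01,0,0],
  [0,0.01,0,0],
  [0,0.007,0,0],
  [0,0.005,0,0],
  [0,0,0,0],
])

```text
time: 58.2
tool_pos: [507.7, 319.4, 121.2]
tcp_rot: [-1.572, 0.002, 0.028]
contact_force: [-0.2, 0.4, -3.3]
grip_width: 16.4
```

Emit:
arm_command([
  [0,0.005,0,0],
  [0,0.005,0,0],
  [0,0.005,0,0],
  [0,0.003,0,0],
  [0,0,0,0],
])

```text
time: 58.7
tool_pos: [507.9, 319.6, 103.8]
tcp_rot: [-1.571, 0.001, 0.028]
contact_force: [-1.0, -0.9, -1.4]
grip_width: 16.5
```

Emit:
arm_command([
  [0,0.008,0,0],
  [0,0.008,0,0],
  [0,0.006,0,0],
  [0,0.005,0,0],
  [0,0,0,0],
])

```text
time: 59.2
tool_pos: [507.7, 319.5, 76.3]
tcp_rot: [-1.571, 0.002, 0.028]
contact_force: [0.2, -0.6, -1.2]
grip_width: 16.2
```

Emit:
arm_command([
  [0,0.002,0,0],
  [0,0.002,0,0],
  [0,0.001,0,0],
  [0,0,0,0],
])

```text
time: 59.6
tool_pos: [508.2, 319.7, 72.3]
tcp_rot: [-1.571, 0.0, 0.028]
contact_force: [0.2, 0.7, -2.3]
grip_width: 16.3
```

Emit:
arm_command([
  [0,0.001,0,0],
  [0,0.001,0,0],
  [0,0,0,0],
])

```text
time: 59.9
tool_pos: [508.2, 319.7, 70.3]
tcp_rot: [-1.571, 0.0, 0.028]
contact_force: [0.0, -0.3, -2.4]
grip_width: 16.7
```

Emit:
arm_command([
  [0,0.001,0,0],
  [0,0,0,0],
])

```text
time: 60.1
tool_pos: [508.3, 319.8, 70.2]
tcp_rot: [-1.57, -0.001, 0.028]
contact_force: [-1.3, -1.2, 5.0]
grip_width: 16.6
```

Emit:
arm_command([
  [0,0.001,0,0],
  [0,0,0,0],
])

```text
time: 60.3
tool_pos: [508.4, 319.8, 70.1]
tcp_rot: [-1.57, -0.001, 0.028]
contact_force: [-3.9, -2.8, 10.3]
grip_width: 16.3
```

Collar is on the wood. I release, rise and back away.

Emit:
arm_command([
  [0,-0.001,0,0],
  [0,0,0,0],
  [0,0,0,0],
  [0,0,0,0],
  [0,0,0,0],
], claw=110)

```text
time: 60.8
tool_pos: [508.1, 319.7, 69.1]
tcp_rot: [-1.571, 0.0, 0.028]
contact_force: [-0.0, 0.2, -0.0]
grip_width: 50.3
```

Emit:
arm_command([
  [0,-0.02,0,0],
  [0,-0.035,0,0],
  [0,-0.045,0,0],
  [0,-0.045,0,0],
  [0,0,0,0],
])

```text
time: 61.3
tool_pos: [511.1, 321.1, 221.5]
tcp_rot: [-1.566, -0.012, 0.028]
contact_force: [0.6, 0.9, 0.4]
grip_width: 52.0
```

Emit:
arm_command([
  [-0.03,0,0,0],
  [-0.045,0,-0.02,0],
  [-0.045,0,-0.03,0],
  [-0.04,0,-0.04,0],
  [0,0,0,0],
])

```text
time: 61.8
tool_pos: [352.7, 229.1, 213.1]
tcp_rot: [-1.574, 0.006, 0.027]
contact_force: [-0.3, -0.3, 0.1]
grip_width: 52.4
```

```bash
python3 - <<'E'
from h import *
o=bot.get_obs(); print(o["time"],o["tool_pos"])
c=vision.capture("top"); save(c,"t10.png",(60,110,400,280),2.3)
for xy in((645,94),(647.5,14),(650,-66),(653,-145)): print(clamp(c,xy))
for t in("tape_roll","tape_measure","rivet_box","punch"):
    for r in vision.find_in(c,t)[:1]: print(t,round(r["confidence"],2),np.round(toworld(c,r["xyz"]),0))
c=vision.capture("side"); save(c,"s10.png",(180,130,340,370),2.4)
a=cv2.imread("pics/t10.png"); b=cv2.imread("pics/s10.png")
h=575; s=np.zeros((h,784-0,3),np.uint8)[:0]
E
```

```text
61.8 [352.71104565 229.06083298 213.09377688]
(array([6.45032e+02, 9.46970e+01, 3.32500e+00, 6.50000e-02]), array([114., 153.]))
(array([ 6.47774e+02,  1.44460e+01, -3.53000e-01,  6.50000e-02]), array([109., 149.]))
(array([ 6.50254e+02, -6.70350e+01,  7.13000e-01,  5.80000e-02]), array([111., 147.]))
(array([ 6.33856e+02, -1.47358e+02, -1.79391e+02,  5.55000e-01]), array([161., 156.]))
tape_roll 0.91 [ 773. -177.   24.]
tape_measure 0.91 [768. 144.  63.]
rivet_box 0.93 [786.   5.  11.]
punch 0.61 [784.   5.   9.]
```

View pics/t10.png

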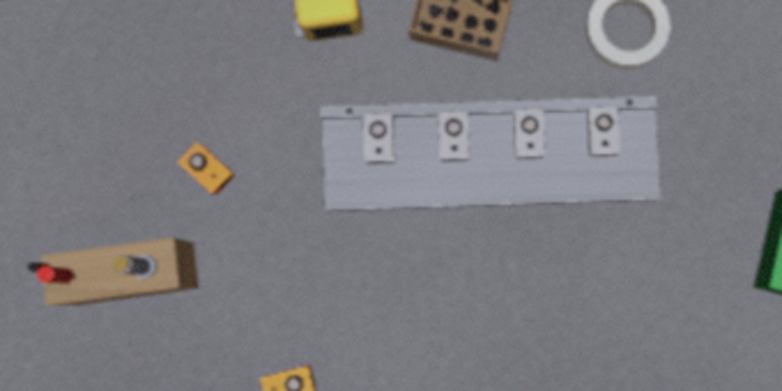

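View pics/s10.png

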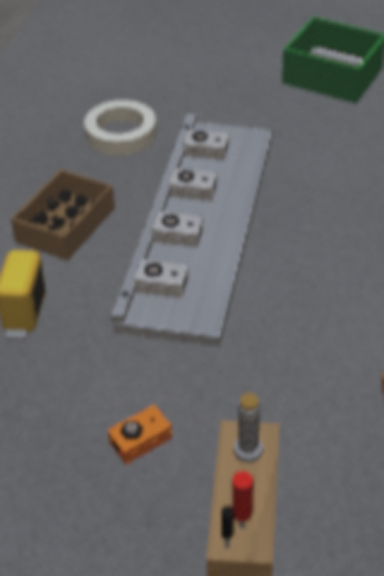

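In the final views all four clamps are square against the rail with their pins recessed, and the punch is upright in its hole. The bystanders haven't moved.

Emit:
arm_command([
  [0,0,0,0],
  [0,0,0,0],
  [0,0,0,0],
  [0,0,0,0],
  [0,0,0,0],
])

```text
time: 62.6
tool_pos: [358.6, 232.5, 214.3]
tcp_rot: [-1.571, -0.0, 0.028]
contact_force: [0.0, 0.2, 0.0]
grip_width: 52.0
```

```bash
python3 - <<'E'
from h import *
c=vision.capture("top")
for xy in((645,94),(647.5,14),(650,-66)): print(clamp(c,xy)[0])
a=cv2.imread("pics/t10.png"); save(c,"t11.png",(60,110,400,280),2.3); b=cv2.imread("pics/t11.png"); print("diff", np.percentile(cv2.absdiff(a,b)[80:220,310:670],99.9))
print(job.close_job())
E
```

```text
[6.45026e+02 9.46930e+01 3.33900e+00 6.60000e-02]
[6.47764e+02 1.44480e+01 3.16000e-01 7.30000e-02]
[ 6.50559e+02 -6.73100e+01  6.89000e-01  5.70000e-02]
diff 5.0
the job is handed in; nothing more can be done
None
```

The job is done and handed in at about 63 s of robot time. All four grey clamps are lined up with an end against the rail, all four rivets are driven, and the punch is back upright in its hole.

**Placing:** I felt each clamp touch the rail before letting go, and left the orange and green look-alikes alone.

**Rivets:** On each pin the pressing force rose to about 11–12 N. It then fell to about 6–7 N as the punch tripped, and rose again to 14–18 N on the stop. The pins showed below their flanges afterwards.

**Last checks:**
- **Clamps A, B and C:** the picture fits gave them against the rail and within about 2° of square.
- **Clamp D:** the automatic fit failed every time once it was on the plate. I judged D only by its rail contact and by the pictures, where it looked in line.
- **Punch:** the collar met the wood at the height it was taken from, and the final pictures show it upright.
- **Bystanders:** each was within about 5 mm of where it was first measured, which is about the camera's accuracy.

**Disagreements:**
- **Fingertip height:** touching the bench showed the fingertips 14.5 mm above the reported tool point, not 8 mm below it as stated. My first grasp closed on air because of this. After that I set heights from the measured value.
- **Touch test:** while finding this, the closed fingertips pressed on the bench with up to 68 N for a moment. The wrist limit is 120 N, but there is also a 40 N limit for the arm or gripper body pressing on something. I took the fingertips as exempt from that.

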